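# Chock the square jar and unscrew its cap

## Task

Brace the square jar by laying the wooden chock bar flat on the tray floor in the gap between the jar and the tray wall, lengthwise along that wall, and let go of it. Then unscrew the jar's tight cap (counter-clockwise from above), stop turning once the thread lets go, without lifting the jar, and lift the cap straight up. Finish while still holding the cap level in the gripper, clear of the jar and just above its mouth (a few centimetres); leave everything else on the bench where it is.

Things in the scene. Friction and masses are not known exactly. Their poses are not given: they have to be found in the camera images.
- tray: plywood brace tray, fixed to the bench, 125 (x) x 136 (y) x 26 mm high. Origin at the centre of its underside, axes along its sides. Walls 6 mm thick, floor 6 mm thick, so the inside is 113 x 124 mm and 20 mm deep. The square jar stands against (within 1 mm of) its +x wall; the gap for the bar, about 48 mm wide, is at its -x wall (the open side)
- bar_grip (a point): wooden chock bar: 44 mm wide (x), 110 mm long (y), 22 mm thick, lower edges relieved by 3.5 mm over 6 mm, with an upright grip block in the middle, 16 mm (x) by 34 mm (y), reaching 54 mm above the bar's underside. This point is on the grip block's axis, 43 mm above the underside; y along the bar, z up. The grip is best pinched from above along the bar's length (34 mm). Bar lies loose on the bench at the start; about 0.2 kg
- jar_c (a point): square white jar, loose in the tray: body 64 x 64 mm, 48 mm tall, above it a round neck of 40 mm diameter; mouth 80 mm above the jar's underside. This point is the centre of the body, 24 mm above the underside; z up, axes along the sides. About 0.55 kg; it turns with the cap until the bar is laid, and with the bar still gives about 2 to 8 degrees before it is braced
- jar_mouth (a point): centre of the jar's mouth, 80 mm above the jar's underside; same axes as the jar
- cap_c (a point): black round screw cap on the square jar: 58 mm diameter, 24 mm tall, 45 g; this point is its centre, half-way up (74 mm above the jar's underside when tight). Unscrews counter-clockwise from above: after about 52 degrees relative to the jar it has risen 2.5 mm and the thread lets go; past about 95 degrees, unlifted, it meets the next thread segment: 60 to 85 degrees is right
- cap_mark (a point): a point on the cap's outside, 29 mm from its axis along its own x axis, half-way up; when tight it lies on the jar's +x axis. A stiff sealing ring on the mouth makes the cap tight (about 0.5 to 0.9 N m to turn it)
- screwdriver: bystander, leave alone: a black-handled screwdriver, 190 mm long, lying between the task's things. Origin under its middle
- roundjar: bystander, leave alone: a closed ROUND jar, 56 mm across and 80 mm tall; not the jar of this job. Origin under its middle
- tape: bystander, leave alone: a steel-cased tape measure, about 90 x 36 x 66 mm. Origin under its middle
- level: bystander, leave alone: a small yellow spirit level, 230 x 24 x 45 mm. Origin under its middle
- cup: bystander, leave alone: an open aluminium cup, 72 mm across, 85 mm tall. Origin under its middle
- wrench: bystander, leave alone: a steel wrench, 170 mm long, lying flat. Origin under its middle
- square: bystander, leave alone: a try square, blade 160 mm, lying flat. Origin under its middle
Not all that is in view belongs to the job. Leave any turquoise look-alike of the part that bears jar_c alone. Several things look just like the part that bears bar_grip: the one meant starts farthest to the robot's right.

How it is judged (in metres and radians):
On the way, in this order (a step that is already met when the one before it is completed fails the run):
1. the bar lies flat on the tray floor in the gap beside the jar, along the wall, and is let go (z of bar_grip in the frame of tray below 0.054 m and x of bar_grip in the frame of tray between -0.04 and -0.026 m and y of bar_grip in the frame of tray between -0.012 and 0.012 m and angle between bar_grip's own z axis and vertical below 0.08 rad and angle between the y axis of bar_grip and the y axis of tray, either way round below 0.1 rad and contact force between the fingers and bar below 0.1 N), for 0.2 s.
2. the cap is turned past the thread's release (over 49 degrees relative to the jar) before it is lifted (angle between the x axis of cap_c and the x axis of jar_c, either way round above 0.85 rad and z of cap_c in the frame of jar_mouth below 0.004 m and y of cap_mark in the frame of jar_c above 0 m), for 0.05 s.
At the end, for the whole second after the job is handed in: Bar flat in the gap (7 mm across, 12 mm along, 0.1 rad), jar upright on the tray floor, cap in the fingers (over 1 N), level within 0.2 rad, still, its rim 3 to 63 mm above the jar mouth and within 25 mm of straight above, not touching the jar (z of bar_grip in the frame of tray below 0.054 m and x of bar_grip in the frame of tray between -0.04 and -0.026 m and y of bar_grip in the frame of tray between -0.012 and 0.012 m and angle between each of bar_grip, jar_c's own z axis and vertical below 0.08 rad and angle between the y axis of bar_grip and the y axis of tray, either way round below 0.1 rad and z of cap_c in the frame of jar_mouth between 0.015 and 0.075 m and horizontal distance between cap_c and jar_mouth below 0.025 m and angle between cap_c's own z axis and vertical below 0.2 rad and contact force between the fingers and cap above 1 N and contact force between cap and jar below 0.05 N and linear speed of cap below 0.03 m/s and z of jar_c in the frame of tray below 0.034 m and x of jar_c in the frame of tray above 0.014 m); the arm keeps its last pose, push and grip.
It fails at once if the jar is lifted more than 10 mm off the tray floor or tipped over 0.2 rad (z of jar_c in the frame of tray above 0.04 m or angle between jar_c's own z axis and vertical above 0.2 rad).
It fails at once if the cap is turned on far beyond its release (over about 130 degrees relative to the jar) (x of cap_mark in the frame of jar_c below -0.0186 m).
It fails at once if a bystander is moved more than 20 mm (distance of any of screwdriver, roundjar, tape, level, cup, wrench, square from where it was at the start of the episode above 0.02 m).
It also fails if it takes over 61 s, if anything falls off the work surface, if the arm or the gripper's body presses on something with over 40 N, if the wrist force passes 120 N, or if a joint passes its speed limit or range.

## Robot

A 6-joint arm with a two-finger parallel gripper is mounted at the origin on the work surface. World frame = base frame: x ahead of the robot, y to its left, z up, the work surface at z = 0. Lengths are in mm, angles in rad, forces in N, time in s.
With the tool pointing down it reaches from about 250 to 725 mm from the base axis. Payload 4 kg.
Tool frame: the origin (TCP) lies midway between the tips of the shut fingers; the grasp point (between the pads) lies 19 mm behind it; x points along the fingers, y is the direction in which the jaws open and shut, and the axes are right-handed (so a half turn about x gives the same grasp; the last joint's range is limited). The gripper opens to 85 mm and grips with 20 to 120 N. Pads are 22 mm wide; open, the fingers measure 114 mm over their backs; the gripper's body (76 mm by 85 mm) begins 54 mm behind the grasp point. The pads swing forward as they close: fully open they stand 13 mm farther back than shut.
Start: joints at [1.138, 0.241, 0.005, 1.335, 0, 1.571], TCP at [209.705, 453.898, 231.306] pointing down, gripper open.
Joint ranges: [-2.72, 2.72], [-1.05, 1.87], [-1.09, 1.28], [-1.99, 2.15], [-1.42, 1.44], [-3.14, 3.14]. Speed limits (rad/s): [2.79, 2.79, 3.14, 3.14, 3.14, 3.14].

## Interface

Orientations are given as a unit quaternion [w, x, y, z].
In Python, from workcell import arm, imaging, sign_off, spotter gives the robot as it stands.
- The arm moves only by the shell command python3 -m pendant 'ROWS'. ROWS is JSON, a list of rows, each a list of 3 entries, a list of its own where there are three numbers: the closure, from -1 (fully open) to 1 (shut), then the shift along the tool's x, y, z as a fraction of full scale, then the turn, a rotation vector about the tool's x, y, z as a fraction of full scale. A call has 1 to 8 rows; each row shifts and turns the commanded pose from where the row before left it, along the tool's axes as they then stand; what a row does not reach is not made up. Full scale, the value 1, is 150 mm for a shift and pi/2 rad for a turn. A row lasts 1/12 s, in which the tool goes at most 41.7 mm and 7.16 degrees, less where a joint would pass 70% of its speed; a pose out of reach is approached as far as the arm can. A call with a number of a shift or a turn outside -1 to 1 is refused whole. A call with a gripper value outside its range is refused whole. The fingers move at their own pace and stop on an object; the grip force is fixed at half the most. Time passes only in rows, so rows that do not move let the fingers close. It gives the time, the measured TCP pose, the force and the opening at its end, in the units of the state.
- arm.get_state(): the state, without advancing time (a new reading comes with each control period).
- imaging.capture(name): name is "side" or "top" or "wrist"; returns a dict with "pixels" (420x560x3 uint8, red, green, blue), "fx", "fy", "cx", "cy" (pixels), "world_to_cam" (4x4, takes a point from world to camera coordinates). Camera axes: x right, y down, z forward; pixel columns grow to the right and rows downward; lengths in mm; the calibration is good to about 2 mm. A picture is of the moment at which its call begins. There is no depth.
- sign_off(): hands the job in, once; it reports no verdict.
Trained networks look in a picture, given as the dict that the camera call returned (one of the last four; its "shot" number tells which), for a name from the list of things; names that differ only in an ending like _2 or _b are one class to them, and where a whole thing is asked for, a point or a joint stands for the part that bears it (a point fixed in the world has none). Each returns a list of dicts, best first, with "confidence" (0 to 1); they miss things now and then, are a little off and sometimes report something else, mostly with a low value. They report only what shows in the picture. A call takes as long as a camera call. They do not tell look-alikes from the thing itself.
- spotter.cut_out(picture, query): "mask" (420x560 bool, what is visible of it) and "xy" ([column, row] in pixels, amid what is visible of it).
The state is a dict: "t": time; "joints": joint angles; "qvel": joint speeds; "tau": joint torques, N m; "ee_pos": TCP position; "orientation": TCP orientation; "wrist_force": force on the tool from outside, world axes, zero at the start; "ft_torque": the same for the moment, N m; "opening": opening from 0.0 (shut) to 1.0 (fully open).
Only numpy, scipy, OpenCV 4.12 (cv2) and the standard library are available. Lean on these libraries where they do the work, as an engineer would, in place of code of your own. Each camera call takes 0.05 s, during which the arm holds its last target.

## Working session

There is one attempt and no reset: what is moved stays moved. The work goes in short steps, Python scripts to look and compute and a shell command to move; the robot and the scene stay as the last step left them, time stands still between calls to the robot, and variables do not carry over. Pictures are saved under pics/ and viewed, and the job is handed in when it is done.

```bash
ls; mkdir -p pics
cat > h.py <<'E'
import numpy as np, cv2
from workcell import arm, imaging, sign_off, spotter
def save(p,name,crop=None,scale=1):
    im=p["pixels"][:,:,::-1]
    if crop: im=im[crop[1]:crop[3],crop[0]:crop[2]]
    cv2.imwrite("pics/"+name,cv2.resize(im,None,fx=scale,fy=scale,interpolation=cv2.INTER_CUBIC))
def ray(p,uv):
    M=np.array(p["world_to_cam"]);R=M[:3,:3];t=M[:3,3]
    d=np.array([(uv[0]-p["cx"])/p["fx"],(uv[1]-p["cy"])/p["fy"],1.])
    return -R.T@t, R.T@d
def at_z(p,uv,z):
    o,d=ray(p,uv); return o+d*(z-o[2])/d[2]
def proj(p,X):
    M=np.array(p["world_to_cam"]);c=M[:3,:3]@np.array(X,float)+M[:3,3]
    return np.array([p["fx"]*c[0]/c[2]+p["cx"],p["fy"]*c[1]/c[2]+p["cy"]])
E
python3 - <<'E'
from h import *
for n in ["top","side","wrist"]:
    p=imaging.capture(n); save(p,n+"0.png",scale=1.4)
    M=np.array(p["world_to_cam"]);print(n,-M[:3,:3].T@M[:3,3],M[2,:3],p["fx"])
    for q in ["tray","bar_grip","jar_c","cap_c","cap_mark","jar_mouth"]:
        print(q,[(round(float(r["confidence"]),2),np.round(r["xy"]).tolist(),int(r["mask"].sum())) for r in spotter.cut_out(p,q)])
print(arm.get_state())
E
```

```text
pics
top [ 451.78508102  -20.77004408 1058.30015355] [ 0.09040995 -0.00883214 -0.99586547] 391.3752085969239
tray [(0.61, [190.0, 221.0], 1760)]
bar_grip [(0.95, [310.0, 264.0], 716), (0.6, [344.0, 202.0], 712)]
jar_c [(0.71, [183.0, 205.0], 316), (0.57, [202.0, 268.0], 665), (0.36, [172.0, 200.0], 491)]
cap_c [(0.67, [172.0, 201.0], 489)]
cap_mark [(0.7, [151.0, 149.0], 783), (0.66, [171.0, 202.0], 467)]
jar_mouth [(0.74, [201.0, 271.0], 687), (0.7, [186.0, 209.0], 337), (0.7, [390.0, 288.0], 537)]
side [ 269.94198961 -810.45380126  838.88094803] [ 0.22141411  0.70276512 -0.67608948] 401.6099345202219
tray [(0.77, [263.0, 188.0], 801)]
bar_grip [(0.93, [322.0, 278.0], 641), (0.74, [252.0, 265.0], 738), (0.57, [308.0, 156.0], 539)]
jar_c [(0.64, [225.0, 199.0], 593), (0.61, [274.0, 176.0], 352)]
cap_c [(0.8, [274.0, 161.0], 269), (0.56, [352.0, 210.0], 517)]
cap_mark [(0.49, [272.0, 162.0], 244)]
jar_mouth [(0.9, [274.0, 176.0], 383), (0.86, [223.0, 195.0], 607)]
wrist [139.45502786 486.72910484 373.76920813] [ 0.27690765 -0.12764334 -0.95238087] 316.15707819980724
tray []
bar_grip []
jar_c [(0.65, [183.0, 358.0], 161)]
cap_c []
cap_mark []
jar_mouth [(0.49, [184.0, 360.0], 171)]
{'t': 1.05, 'joints': array([1.13802439e+00, 2.40574452e-01, 5.00097971e-03, 1.33518787e+00,
       1.96126486e-05, 1.57082027e+00]), 'qvel': array([ 0.00018956, -0.00054814, -0.00049089, -0.0007847 , -0.00222495,
       -0.00059594]), 'tau': array([ 2.97152983e-04, -3.72222805e+01,  2.52695274e+01,  1.31573572e-03,
        2.21965610e-05, -1.17322659e-05]), 'ee_pos': array([209.691134  , 453.91048604, 231.31961263]), 'orientation': array([ 0.69061095,  0.15183857,  0.69061918, -0.15181143]), 'wrist_force': array([ 0.70701202, -0.15085296,  0.23360353]), 'ft_torque': array([0.02634405, 0.00154709, 0.01523471]), 'opening': 0.999180290646154}
```

View pics/top0.png

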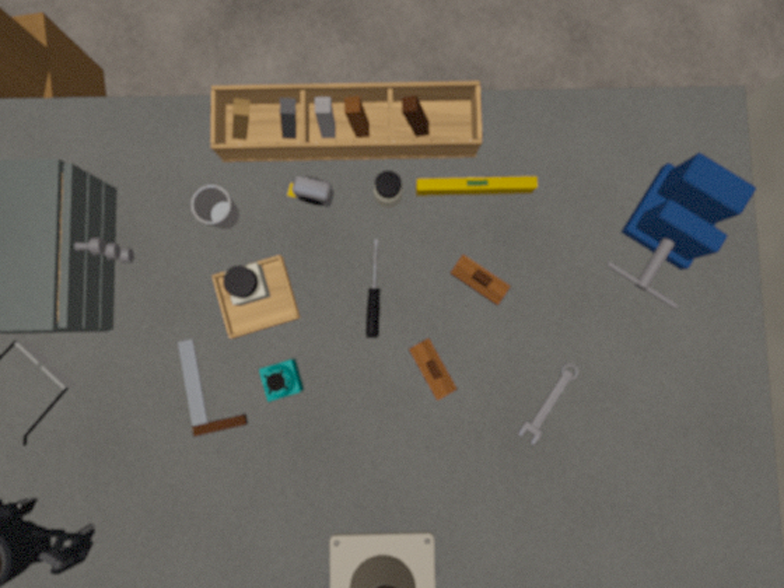

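View pics/side0.png

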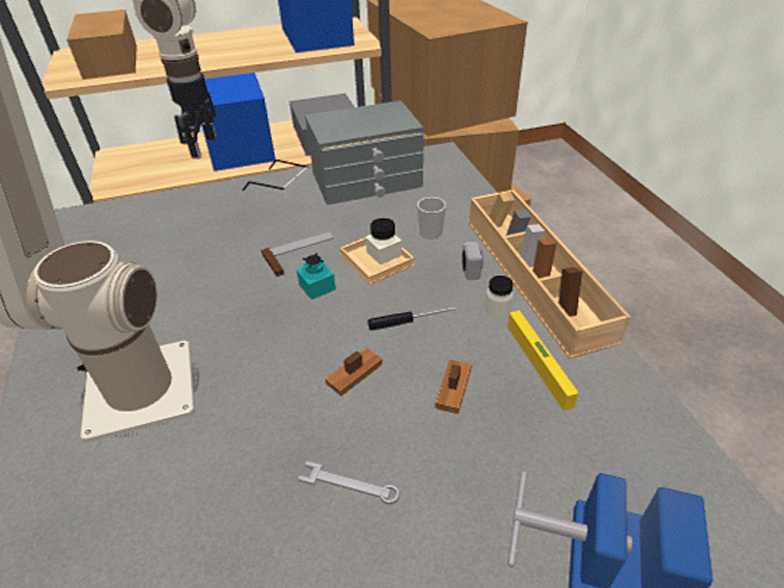

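Run:
```python
from h import *
p=imaging.capture("top")
save(p,"topcropA.png",(270,170,400,300),5)
save(p,"topcropT.png",(130,150,260,300),4)
for q in ["bar_grip","tray","jar_c","cap_c"]:
    for r in spotter.cut_out(p,q):
        c,_=cv2.findContours(r["mask"].astype(np.uint8),0,2); c=max(c,key=cv2.contourArea)
        b=cv2.boxPoints(cv2.minAreaRect(c)); z={"bar_grip":22,"tray":26,"jar_c":48,"cap_c":92}[q]
        print(q,r["confidence"],r["xy"],"\n",np.round([at_z(p,x,z)[:2] for x in b],1).tolist(),np.round(np.mean([at_z(p,x,z)[:2] for x in b],0),1))
```

```text
bar_grip 0.81 [308.5, 265.0] 
 [[437.2, -57.5], [456.8, -99.2], [354.6, -147.2], [335.4, -105.8]] [ 396.  -102.5]
bar_grip 0.73 [387.3, 295.5] 
 [[272.1, -259.6], [404.8, -346.5], [386.0, -376.7], [253.7, -289.6]] [ 329.1 -318.1]
tray 0.94 [188.8, 221.6] 
 [[582.7, 313.5], [619.4, 177.1], [493.3, 142.1], [457.5, 277.1]] [538.2 227.5]
jar_c 0.84 [201.0, 268.6] 
 [[408.4, 220.3], [424.8, 148.2], [359.6, 132.2], [343.4, 204.0]] [384.  176.2]
jar_c 0.75 [183.8, 207.0] 
 [[580.2, 283.9], [602.6, 213.2], [536.4, 191.5], [514.3, 261.8]] [558.4 237.6]
cap_c 0.7 [170.4, 202.6] 
 [[588.3, 269.5], [587.1, 210.0], [532.3, 209.9], [533.5, 269.1]] [560.3 239.6]
cap_c 0.69 [342.5, 201.9] 
 [[567.2, -132.4], [602.7, -157.3], [543.5, -240.9], [508.4, -215.8]] [ 555.4 -186.6]
```

View pics/topcropA.png

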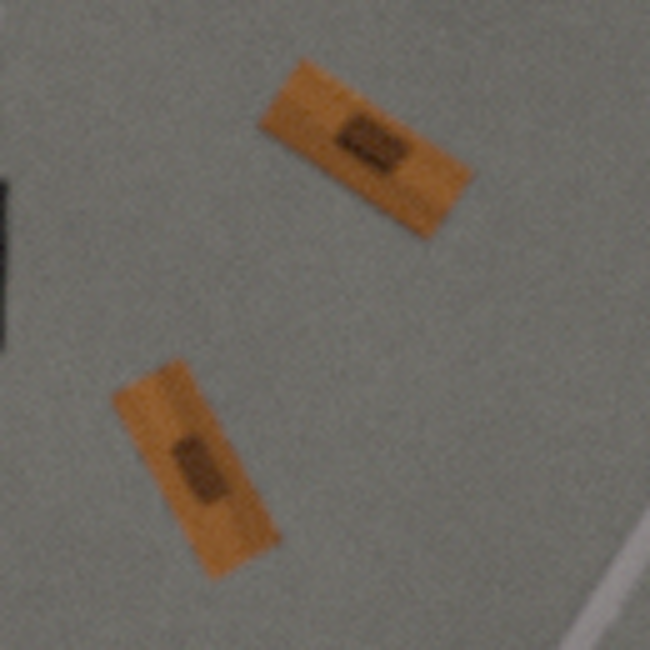

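View pics/topcropT.png

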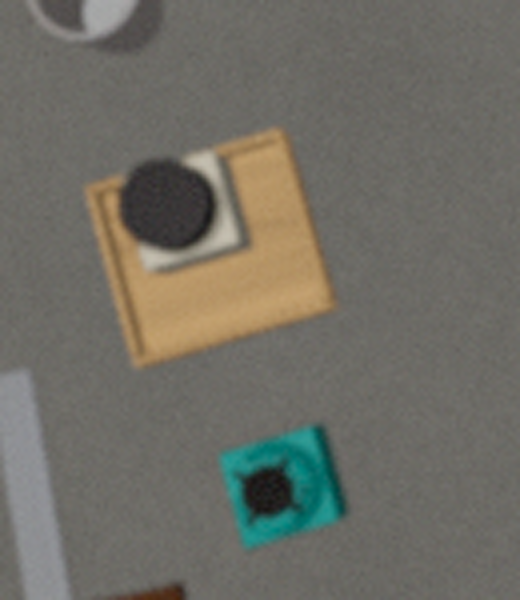

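```bash
cat >> h.py <<'E'
from scipy.spatial.transform import Rotation as Ro
def state():
    s=arm.get_state(); q=s["orientation"]; R=Ro.from_quat(q[[1,2,3,0]]).as_matrix()
    return s,R
def plan(target,yaw=None):
    """offset in tool frame (fraction) and turn about tool x (fraction) so jaw y axis has world angle yaw (mod pi)"""
    s,R=state(); d=np.array(target)-s["ee_pos"]
    cur=np.degrees(np.arctan2(R[1,1],R[0,1]))
    print("t",s["t"],"pos",np.round(s["ee_pos"],1),"tilt",np.round(np.degrees(np.arccos(-R[2,0])),2),"jaw yaw",round(cur,2),"j",np.round(s["joints"],3),"F",np.round(s["wrist_force"],1),"open",round(s["opening"],3))
    print("world d",np.round(d,1),"tool mm",np.round(R.T@d,1),"tool frac",np.round(R.T@d/150,4))
    if yaw is not None:
        dy=(yaw-cur+90)%180-90
        print("world yaw change",round(dy,2),"-> tool x turn deg",round(-dy,2),"frac",round(-dy/90,4))
E
python3 - <<'E'
from h import *
plan([555.4,-186.6,231],54.7)
s,R=state();print(R)
E
```

```text
t 1.3 pos [209.7 453.9 231.3] tilt 0.0 jaw yaw 65.2 j [ 1.138  0.241  0.005  1.335 -0.     1.571] F [ 1.2 -0.2  0. ] open 0.998
world d [ 3.457e+02 -6.405e+02 -3.000e-01] tool mm [ 3.000e-01 -4.365e+02  5.824e+02] tool frac [ 2.0000e-03 -2.9098e+00  3.8829e+00]
world yaw change -10.5 -> tool x turn deg 10.5 frac 0.1167
[[ 7.68093003e-06  4.19384162e-01  9.07808859e-01]
 [ 4.74207703e-06  9.07808859e-01 -4.19384162e-01]
 [-1.00000000e+00  7.52615994e-06  4.98406433e-06]]
```

```bash
python3 -m pendant '[[-1,[0,-0.121,0.162],[0,0,0]],[-1,[0,-0.121,0.162],[0,0,0]],[-1,[0,-0.121,0.162],[0,0,0]],[-1,[0,-0.121,0.162],[0,0,0]],[-1,[0,-0.121,0.162],[0,0,0]],[-1,[0,-0.121,0.162],[0,0,0]],[-1,[0,-0.121,0.162],[0,0,0]],[-1,[0,-0.121,0.162],[0,0,0]]]'
python3 - <<'E'
from h import *
plan([555.4,-186.6,231],54.7)
E
```

```text
t: 1.97
ee_pos: [325.7, 239.3, 231.5]
orientation: [0.691, 0.152, 0.69, -0.152]
wrist_force: [-0.3, -0.1, 1.0]
opening: 0.997
t 1.9667 pos [325.7 239.3 231.5] tilt 0.03 jaw yaw 65.22 j [ 0.634  0.05  -0.221  1.299 -0.     1.066] F [-0.3 -0.1  1. ] open 0.997
world d [ 229.7 -425.9   -0.5] tool mm [   0.5 -290.4  387. ] tool frac [ 0.0032 -1.936   2.58  ]
world yaw change -10.52 -> tool x turn deg 10.52 frac 0.1169
```

```bash
python3 -m pendant '[[-1,[0,-0.121,0.162],[0,0,0]],[-1,[0,-0.121,0.162],[0,0,0]],[-1,[0,-0.121,0.162],[0,0,0]],[-1,[0,-0.121,0.162],[0,0,0]],[-1,[0,-0.121,0.162],[0,0,0]],[-1,[0,-0.121,0.162],[0,0,0]],[-1,[0,-0.121,0.162],[0,0,0]],[-1,[0,-0.121,0.162],[0,0,0]]]'
python3 -m pendant '[[-1,[0,-0.121,0.16],[0.0292,0,0]],[-1,[0,-0.121,0.16],[0.0292,0,0]],[-1,[0,-0.121,0.16],[0.0292,0,0]],[-1,[0,-0.121,0.16],[0.0292,0,0]],[-1,[0,-0.121,0.16],[0,0,0]],[-1,[0,-0.121,0.16],[0,0,0]],[-1,[0,0,0],[0,0,0]],[-1,[0,0,0],[0,0,0]]]'
python3 - <<'E'
from h import *
plan([555.4,-186.6,231],54.7)
p=imaging.capture("wrist"); save(p,"w1.png",scale=1.4)
for r in spotter.cut_out(p,"bar_grip"):
        c,_=cv2.findContours(r["mask"].astype(np.uint8),0,2); c=max(c,key=cv2.contourArea)
        b=cv2.boxPoints(cv2.minAreaRect(c)); z=22
        print(r["confidence"],r["xy"],b.tolist(),"\n",np.round([at_z(p,x,z)[:2] for x in b],1).tolist(),np.round(np.mean([at_z(p,x,z)[:2] for x in b],0),1))
E
```

```text
t: 2.63
ee_pos: [441.4, 25.7, 231.5]
orientation: [0.691, 0.152, 0.69, -0.152]
wrist_force: [0.3, 0.8, 0.4]
opening: 1.002
t: 3.3
ee_pos: [508.3, -141.2, 230.8]
orientation: [0.673, 0.216, 0.674, -0.215]
wrist_force: [0.0, 0.6, 0.3]
opening: 0.998
t 3.3 pos [ 508.3 -141.2  230.8] tilt 0.05 jaw yaw 54.52 j [-0.271  0.296  0.078  1.354  0.     0.348] F [0.  0.6 0.3] open 0.998
world d [ 47.1 -45.4   0.2] tool mm [-0.2 -9.7 64.8] tool frac [-0.0016 -0.0644  0.4317]
world yaw change 0.18 -> tool x turn deg -0.18 frac -0.002
0.95 [269.9, 244.5] [[224.0, 225.0], [316.0, 225.0], [316.0, 264.0], [224.0, 264.0]] 
 [[511.2, -224.4], [574.2, -135.8], [616.8, -164.0], [551.2, -256.3]] [ 563.4 -195.1]
0.71 [247.2, 75.0] [[185.59254455566406, 66.95408630371094], [207.7243194580078, 26.877609252929688], [307.03485107421875, 81.72073364257812], [284.903076171875, 121.79721069335938]] 
 [[354.6, -149.7], [339.7, -108.4], [437.7, -56.7], [457.0, -98.2]] [ 397.2 -103.3]
```

View pics/w1.png

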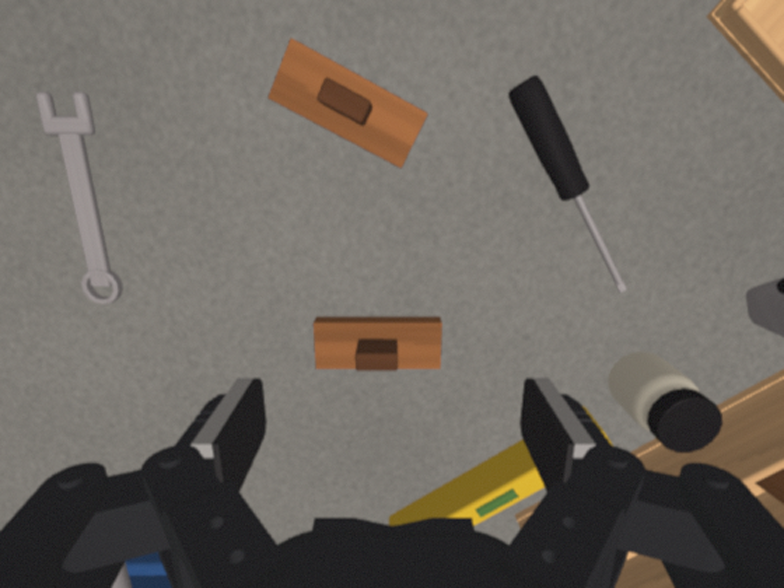

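```bash
cat >> h.py <<'E'
from scipy.optimize import minimize
def box(cx,cy,z0,z1,wx,wy):
    return np.array([[cx+sx*wx/2,cy+sy*wy/2,z] for sx in(-1,1) for sy in(-1,1) for z in(z0,z1)])
def cyl(cx,cy,z0,z1,r):
    a=np.linspace(0,2*np.pi,40)
    return np.array([[cx+r*np.cos(t),cy+r*np.sin(t),z] for t in a for z in(z0,z1)])
def sil(p,parts,x,y,yaw,z=0,S=4):
    m=np.zeros((420*S,560*S),np.uint8); c,s=np.cos(yaw),np.sin(yaw)
    for P in parts:
        Q=P@np.array([[c,s,0],[-s,c,0],[0,0,1]])+[x,y,z]
        uv=np.array([proj(p,k) for k in Q])
        h=cv2.convexHull(((uv+.5)*S).astype(np.float32)).astype(np.int32)
        cv2.fillConvexPoly(m,h,1)
    return cv2.resize(m.astype(np.float32),(560,420),interpolation=cv2.INTER_AREA)
def fit(views,parts,x0,z=0):
    """views: list of (picture, mask)"""
    f=lambda v: sum(np.abs(sil(p,parts,v[0],v[1],np.radians(v[2]),z)-m).sum()/m.sum() for p,m in views)
    best=None
    for d in (0,4,-4):
        r=minimize(f,[x0[0],x0[1],x0[2]+d],method="Nelder-Mead",options=dict(initial_simplex=np.array([x0]*4)+np.array([[0,0,d],[6,0,d],[0,6,d],[0,0,d+5]]),xatol=.05,fatol=1e-4,maxiter=250))
        if best is None or r.fun<best.fun: best=r
    return best.x,best.fun
BAR=[box(0,0,0,22,44,110),box(0,0,0,54,16,34)]
E
python3 - <<'E'
from h import *
V=[]
for n in ("wrist","top","side"):
    p=imaging.capture(n); 
    rs=spotter.cut_out(p,"bar_grip"); e=proj(p,[558,-190,22])
    for r in rs:
        if np.linalg.norm(np.array(r["xy"])-e)<15: V.append((p,r["mask"].astype(np.float32))); print(n,r["confidence"],r["xy"],e)
# bar y dir at 54.7deg => yaw=54.7-90
for v in V: print(fit([v],BAR,[558,-190,-35.]))
print(fit(V,BAR,[558,-190,-35.]))
E
```

```text
wrist 0.61 [268.6, 248.8] [269.67373091 240.22975614]
side 0.93 [322.5, 277.7] [321.73945653 272.23041124]
(array([ 566.6498712 , -198.48410372,  -35.19667325]), np.float64(0.08413319289684296))
(array([ 562.52752633, -192.16913926,  -36.04195599]), np.float64(0.09578696638345718))
(array([ 563.86219808, -195.96717899,  -36.20786602]), np.float64(0.31335628032684326))
```

Run:
```python
from h import *
plan([562,-194,231],54.)
V=[]
for n in ("wrist","top","side"):
    p=imaging.capture(n); im=p["pixels"].astype(int)
    e=proj(p,[560,-192,22]).astype(int)
    m=((im[:,:,0]-im[:,:,2])>30)
    lab,L=cv2.connectedComponents(m.astype(np.uint8))
    k=L[e[1]-4:e[1]+5,e[0]-4:e[0]+5]; k=np.bincount(k[k>0]).argmax()
    m=cv2.morphologyEx((L==k).astype(np.uint8),cv2.MORPH_CLOSE,np.ones((13,13)))
    print(n,e,m.sum(),np.argwhere(m).mean(0)); V.append((p,m.astype(np.float32)))
    print(fit(V[-1:],BAR,[560,-192,-35.]))
    o=p["pixels"].copy(); x=V[-1]; 
    r=fit(V[-1:],BAR,[560,-192,-35.])[0]; s=sil(p,BAR,r[0],r[1],np.radians(r[2]))
    c,_=cv2.findContours((s>.5).astype(np.uint8),0,2); cv2.drawContours(o,c,-1,(0,255,0),1)
    c,_=cv2.findContours(m,0,2); cv2.drawContours(o,c,-1,(255,0,255),1)
    cv2.imwrite(f"pics/f_{n}.png",cv2.resize(o[e[1]-50:e[1]+50,e[0]-70:e[0]+70,::-1],None,fx=5,fy=5))
print(fit(V,BAR,[560,-192,-35.]))
```

```text
t 3.7 pos [ 508.2 -139.   231.6] tilt 0.02 jaw yaw 54.77 j [-0.267  0.294  0.077  1.354  0.     0.348] F [-0.6  0.7 -0.6] open 0.999
world d [ 53.8 -55.   -0.6] tool mm [  0.6 -13.9  75.7] tool frac [ 0.004  -0.0928  0.5047]
world yaw change -0.77 -> tool x turn deg 0.77 frac 0.0086
wrist [268 241] 3413 [245.27014357 268.00585995]
(array([ 565.67251981, -197.86766041,  -35.48366164]), np.float64(0.07753442972898483))Traceback (most recent call last):
  File "<stdin>", line 9, in <module>
ValueError: attempt to get argmax of an empty sequence
```

View pics/f_wrist.png

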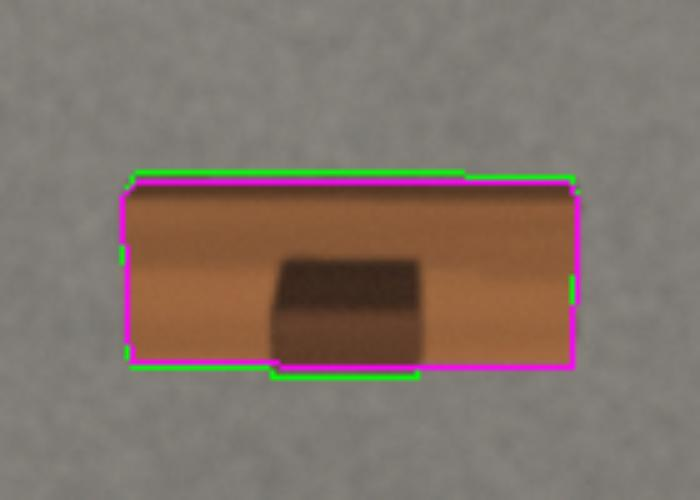

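```bash
sed -i 's/^BAR=.*/BAR=[np.vstack([box(0,0,6,22,44,110),box(0,0,0,6,37,103)]),box(0,0,0,54,16,34)]/' h.py
python3 - <<'E'
from h import *
V=[]
for n in ("wrist","top","side"):
    p=imaging.capture(n); im=p["pixels"].astype(int)
    e=proj(p,[560,-192,22]).astype(int)
    m=((im[:,:,0]-im[:,:,2])>(30 if n=="wrist" else 18))
    lab,L=cv2.connectedComponents(m.astype(np.uint8))
    k=L[e[1]-9:e[1]+9,e[0]-9:e[0]+9]; k=np.bincount(k[k>0]).argmax()
    m=cv2.morphologyEx((L==k).astype(np.uint8),cv2.MORPH_CLOSE,np.ones((13,13)))
    r,f=fit([(p,m.astype(np.float32))],BAR,[560,-192,-35.]); print(n,e,m.sum(),r,f)
    V.append((p,m.astype(np.float32)))
    o=p["pixels"].copy(); 
    s=sil(p,BAR,r[0],r[1],np.radians(r[2]))
    c,_=cv2.findContours((s>.5).astype(np.uint8),0,2); cv2.drawContours(o,c,-1,(0,255,0),1)
    c,_=cv2.findContours(m,0,2); cv2.drawContours(o,c,-1,(255,0,255),1)
    cv2.imwrite(f"pics/f_{n}.png",cv2.resize(o[e[1]-40:e[1]+40,e[0]-40:e[0]+40,::-1],None,fx=6,fy=6))
print(fit(V,BAR,[560,-192,-35.]))
a=cv2.imread("pics/f_top.png");b=cv2.imread("pics/f_side.png");cv2.imwrite("pics/f2.png",cv2.resize(np.hstack([a,b]),(800,400)))
E
```

```text
wrist [268 241] 3411 [ 566.09439178 -197.78585266  -35.17810197] 0.03384271636605263
top [340 200] 32738 [ 544.18981481 -241.75         -3.95524691] 0.9775375723838806
side [322 272] 664 [ 562.15235683 -193.90086764  -35.5047005 ] 0.04179216921329498
(array([ 563.09654267, -195.45301218,  -35.06444389]), np.float64(1.201560616493225))
```

View pics/f2.png

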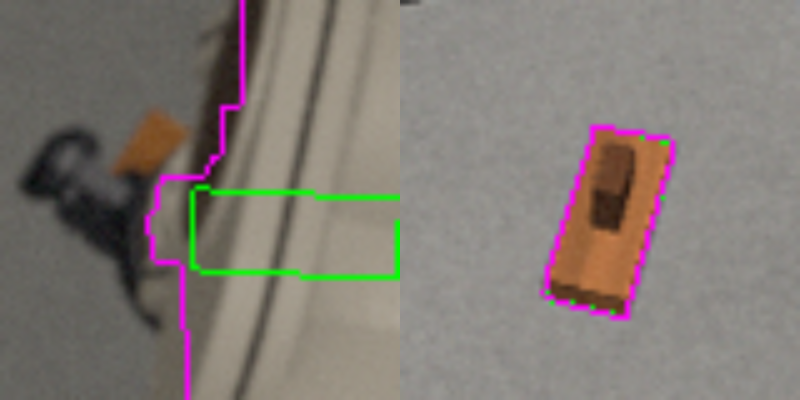

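Run:
```python
from h import *
plan([564,-195.5,120],54.7)
```

```text
t 3.95 pos [ 508.3 -139.6  231.4] tilt 0.01 jaw yaw 54.71 j [-0.268  0.294  0.077  1.354  0.     0.348] F [0.1 0.6 1. ] open 1.002
world d [  55.7  -55.9 -111.4] tool mm [111.4 -13.5  77.8] tool frac [ 0.7428 -0.0897  0.5184]
world yaw change -0.01 -> tool x turn deg 0.01 frac 0.0002
```

```bash
python3 -m pendant '[[-1,[0.12,-0.018,0.104],[0,0,0]],[-1,[0.155,-0.018,0.104],[0,0,0]],[-1,[0.155,-0.018,0.104],[0,0,0]],[-1,[0.155,-0.018,0.104],[0,0,0]],[-1,[0.155,-0.018,0.103],[0,0,0]],[-1,[0,0,0],[0,0,0]],[-1,[0,0,0],[0,0,0]],[-1,[0,0,0],[0,0,0]]]'
python3 - <<'E'
from h import *
plan([564,-195.5,24],54.7)
for n in ("wrist",):
    p=imaging.capture(n); im=p["pixels"].astype(int)
    e=proj(p,[564,-195.5,22]).astype(int)
    m=((im[:,:,0]-im[:,:,2])>(30 if n=="wrist" else 18))
    lab,L=cv2.connectedComponents(m.astype(np.uint8))
    k=L[e[1]-9:e[1]+9,e[0]-9:e[0]+9]; k=np.bincount(k[k>0]).argmax()
    m=cv2.morphologyEx((L==k).astype(np.uint8),cv2.MORPH_CLOSE,np.ones((13,13)))
    r,f=fit([(p,m.astype(np.float32))],BAR,[564,-195,-35.]); print(n,e,m.sum(),r,f)
    o=p["pixels"].copy(); 
    s=sil(p,BAR,r[0],r[1],np.radians(r[2]))
    c,_=cv2.findContours((s>.5).astype(np.uint8),0,2); cv2.drawContours(o,c,-1,(0,255,0),1)
    c,_=cv2.findContours(m,0,2); cv2.drawContours(o,c,-1,(255,0,255),1)
    for P in (box(0,0,54,54,16,34)):
        a=np.radians(r[2]);Q=[r[0]+np.cos(a)*P[0]-np.sin(a)*P[1],r[1]+np.sin(a)*P[0]+np.cos(a)*P[1],54]
        cv2.circle(o,tuple(int(v) for v in proj(p,Q)),2,(0,255,255),-1)
    cv2.imwrite(f"pics/w2.png",cv2.resize(o[:,:,::-1],None,fx=1.4,fy=1.4))
E
```

```text
t: 4.62
ee_pos: [564.0, -195.7, 121.1]
orientation: [0.674, 0.215, 0.674, -0.214]
wrist_force: [0.3, 0.2, 0.8]
opening: 1.0
t 4.6167 pos [ 564.  -195.7  121.1] tilt 0.01 jaw yaw 54.69 j [-0.334  0.496  0.086  1.161  0.     0.282] F [0.3 0.2 0.8] open 1.0
world d [  0.    0.2 -97.1] tool mm [97.1  0.1 -0.1] tool frac [ 6.471e-01  8.000e-04 -4.000e-04]
world yaw change 0.01 -> tool x turn deg -0.01 frac -0.0001
wrist [279 212] 7567 [ 565.45328967 -197.44500933  -35.73237995] 0.02627362310886383
```

View pics/w2.png

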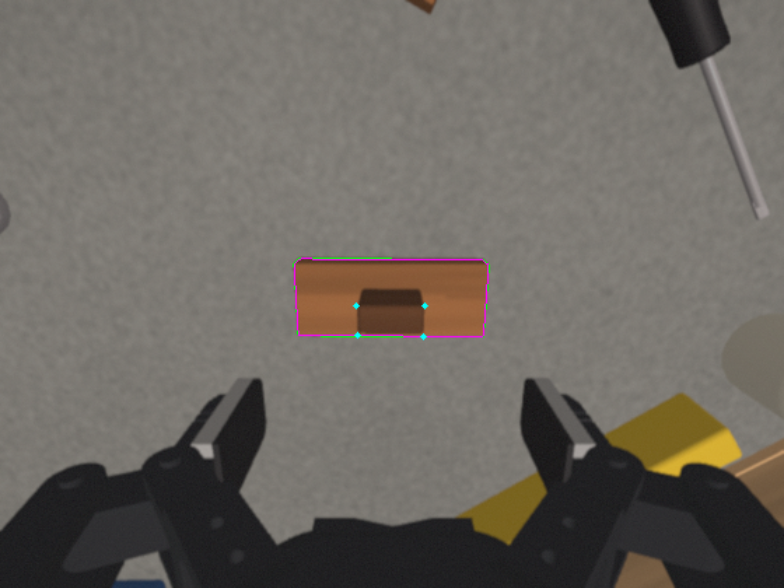

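```bash
python3 -m pendant '[[-1,[0.13,0,0.007],[0,0,0]],[-1,[0.13,-0.002,0],[0.008,0,0]],[-1,[0.13,0,0],[0,0,0]],[-1,[0.13,0,0],[0,0,0]],[-1,[0.08,0,0],[0,0,0]],[-1,[0.056,0,0],[0,0,0]],[-1,[0,0,0],[0,0,0]],[-1,[0,0,0],[0,0,0]]]'
python3 -m pendant '[[1,[0,0,0],[0,0,0]],[1,[0,0,0],[0,0,0]],[1,[0,0,0],[0,0,0]],[1,[0,0,0],[0,0,0]],[1,[0,0,0],[0,0,0]],[1,[0,0,0],[0,0,0]],[1,[0,0,0],[0,0,0]],[1,[0,0,0],[0,0,0]]]'
```

```text
t: 5.33
ee_pos: [565.2, -196.6, 23.2]
orientation: [0.673, 0.219, 0.672, -0.219]
wrist_force: [-0.3, -0.9, 0.3]
opening: 1.001
t: 6.0
ee_pos: [565.4, -197.0, 22.8]
orientation: [0.673, 0.219, 0.672, -0.219]
wrist_force: [0.0, 0.4, 4.8]
opening: 0.39
```

```bash
python3 -m pendant '[[1,[-0.08,0,0],[0,0,0]],[1,[-0.16,0,0],[0,0,0]],[1,[-0.2,0,0],[0,0,0]],[1,[-0.2,0,0],[0,0,0]],[1,[-0.2,0,0],[0,0,0]],[1,[-0.16,0,0],[0,0,0]],[1,[0,0,0],[0,0,0]],[1,[0,0,0],[0,0,0]]]'
python3 - <<'E'
from h import *
plan([505,218,170],105)
for n in ("wrist",):
    p=imaging.capture(n); im=p["pixels"].astype(int)
    save(p,"w3.png",scale=1.4)
p=imaging.capture("top"); V=[]
for q in ["tray","jar_c","cap_c"]:
    for r in spotter.cut_out(p,q): print(q,r["confidence"],r["xy"],r["mask"].sum())
save(p,"top2.png",(120,140,270,310),4)
E
```

```text
t: 6.67
ee_pos: [565.3, -196.9, 172.7]
orientation: [0.673, 0.219, 0.672, -0.219]
wrist_force: [-0.8, 0.0, -2.5]
opening: 0.383
t 6.6667 pos [ 565.3 -196.9  172.7] tilt 0.13 jaw yaw 53.97 j [-0.335  0.463  0.173  1.278  0.     0.294] F [-0.8  0.  -2.5] open 0.383
world d [-60.3 414.9  -2.7] tool mm [   2.3  300.1 -292.8] tool frac [ 0.0152  2.0004 -1.952 ]
world yaw change 51.03 -> tool x turn deg -51.03 frac -0.567
tray 0.93 [190.0, 218.6] 1732
jar_c 0.79 [202.5, 267.6] 700
jar_c 0.66 [183.1, 204.0] 295
cap_c 0.82 [169.2, 201.5] 463
```

View pics/w3.png

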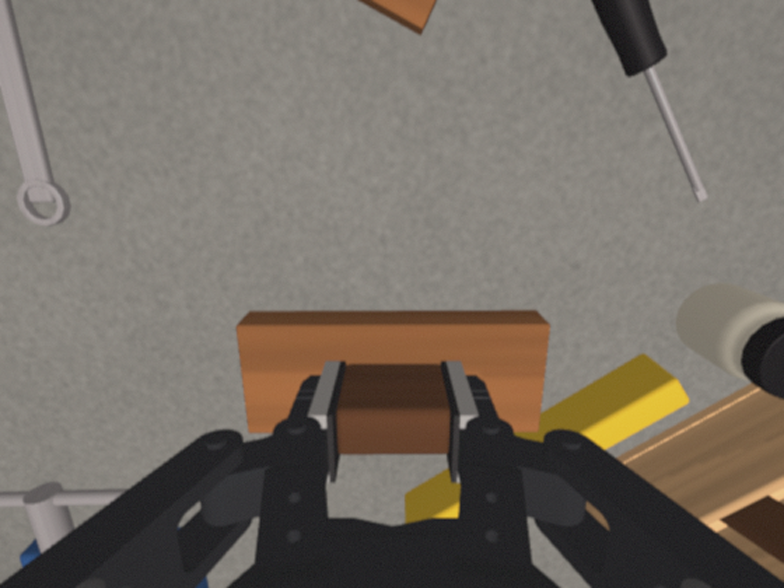

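Run:
```python
from h import *
plan([585,242,190],105.5)
```

```text
t 6.9167 pos [ 563.4 -196.3  169.6] tilt 0.25 jaw yaw 53.97 j [-0.335  0.466  0.169  1.278 -0.     0.294] F [-0.2  0.2 -1.4] open 0.385
world d [ 21.6 438.3  20.4] tool mm [ -19.9  367.1 -240.4] tool frac [-0.1326  2.4475 -1.6026]
world yaw change 51.53 -> tool x turn deg -51.53 frac -0.5725
```

View pics/top2.png

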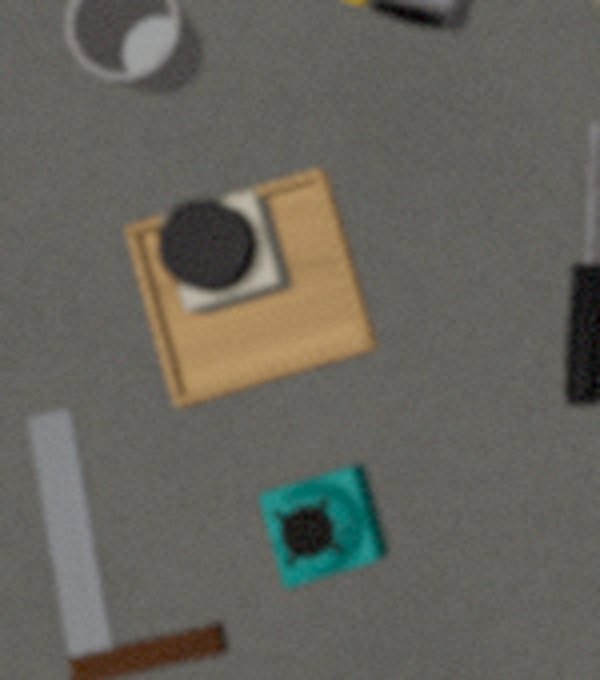

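```bash
python3 -m pendant '[[1,[-0.03,0.12,-0.08],[0,0,0]],[1,[-0.02,0.18,-0.118],[0,0,0]],[1,[-0.02,0.18,-0.118],[0,0,0]],[1,[-0.02,0.18,-0.118],[0,0,0]],[1,[-0.02,0.18,-0.118],[0,0,0]],[1,[-0.02,0.18,-0.118],[0,0,0]],[1,[0,0.18,-0.118],[0,0,0]],[1,[0,0.18,-0.118],[0,0,0]]]'
python3 -m pendant '[[1,[0,0.18,-0.118],[0,0,0]],[1,[0,0.18,-0.118],[0,0,0]],[1,[0,0.18,-0.118],[0,0,0]],[1,[0,0.18,-0.118],[0,0,0]],[1,[0,0.18,-0.118],[0,0,0]],[1,[0,0.16,-0.11],[0,0,0]],[1,[0,0.1,-0.06],[0,0,0]],[1,[0,0,0],[0,0,0]]]'
python3 -m pendant '[[1,[0,0,0],[-0.06,0,0]],[1,[0,0,0],[-0.075,0,0]],[1,[0,0,0],[-0.075,0,0]],[1,[0,0,0],[-0.075,0,0]],[1,[0,0,0],[-0.075,0,0]],[1,[0,0,0],[-0.075,0,0]],[1,[0,0,0],[-0.075,0,0]],[1,[0,0,0],[-0.062,0,0]]]'
python3 -m pendant '[[1,[0,0,0],[0,0,0]],[1,[0,0,0],[0,0,0]],[1,[0,0,0],[0,0,0]]]'
python3 - <<'E'
from h import *
plan([506,218.5,100],105.5)
p=imaging.capture("wrist"); save(p,"w4.png",scale=1.4)
E
```

```text
t: 7.58
ee_pos: [575.9, 52.1, 190.3]
orientation: [0.672, 0.218, 0.673, -0.219]
wrist_force: [0.7, -0.2, -2.5]
opening: 0.386
t: 8.25
ee_pos: [585.7, 262.6, 189.3]
orientation: [0.672, 0.217, 0.674, -0.217]
wrist_force: [-0.2, -0.6, -1.9]
opening: 0.39
t: 8.92
ee_pos: [586.2, 257.4, 190.0]
orientation: [0.7, -0.097, 0.701, 0.096]
wrist_force: [-1.1, -0.5, -1.2]
opening: 0.389
t: 9.17
ee_pos: [586.5, 257.9, 190.7]
orientation: [0.7, -0.094, 0.701, 0.094]
wrist_force: [0.4, -0.4, -1.7]
opening: 0.387
t 9.1667 pos [586.5 257.9 190.7] tilt 0.08 jaw yaw 105.3 j [ 0.414  0.544  0.352  1.38  -0.     0.147] F [ 0.4 -0.4 -1.7] open 0.387
world d [-80.5 -39.4 -90.7] tool mm [ 90.9 -16.7 -87.9] tool frac [ 0.6057 -0.1115 -0.5858]
world yaw change 0.2 -> tool x turn deg -0.2 frac -0.0022
```

View pics/w4.png

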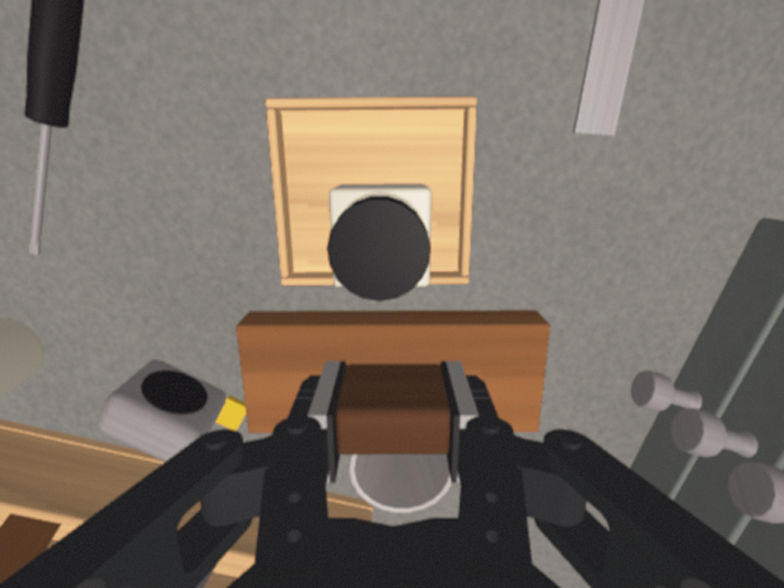

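```bash
cat > m.py <<'E'
from h import *
TRAY=[box(0,0,0,26,125,136)]
def seg(p,e,th,win=9,k=5,d=(0,2)):
    im=p["pixels"].astype(int); m=((im[:,:,d[0]]-im[:,:,d[1]])>th)
    _,L=cv2.connectedComponents(m.astype(np.uint8)); e=np.array(e).astype(int)
    q=L[e[1]-win:e[1]+win,e[0]-win:e[0]+win]; q=np.bincount(q[q>0]).argmax()
    m=(L==q).astype(np.uint8)
    return cv2.morphologyEx(m,cv2.MORPH_CLOSE,np.ones((k,k)))
def hullmask(m):
    c,_=cv2.findContours(m,0,2); c=max(c,key=cv2.contourArea); o=np.zeros_like(m); cv2.fillConvexPoly(o,cv2.convexHull(c),1); return o
E
python3 - <<'E'
from m import *
p=imaging.capture("wrist")
m=hullmask(seg(p,proj(p,[510,220,6]),25)); print("tray px",m.sum())
T,f=fit([(p,m.astype(np.float32))],TRAY,[538,228,15.5]); print("tray",T,f)
# held bar
m2=seg(p,(265,245),25,k=3)
print("barpx",m2.sum())
o=p["pixels"].copy()
s=sil(p,TRAY,T[0],T[1],np.radians(T[2]))
for mm,col in((s>.5,(0,255,0)),(m,(255,0,255)),(m2,(255,0,255))):
    c,_=cv2.findContours(mm.astype(np.uint8),0,2); cv2.drawContours(o,c,-1,col,1)
cv2.imwrite("pics/w5.png",cv2.resize(o[50:330,140:420,::-1],None,fx=2.1,fy=2.1))
# jar fit: tray frame candidates; cap circle fit
im=p["pixels"].astype(int)
blk=(im.max(2)<70).astype(np.uint8); _,L=cv2.connectedComponents(blk); e=(int(380/1.4),int(248/1.4)); q=(L==L[e[1],e[0]])
c,_=cv2.findContours(q.astype(np.uint8),0,2); c=max(c,key=cv2.contourArea); (u,v),r=cv2.minEnclosingCircle(c); print("cap",u,v,r,q.sum())
J,f=fit([(p,(q).astype(np.float32))],[cyl(0,0,12+56,92,29)],[560,236,0]); print("cap pos",J,f)
a=np.radians(T[2]);Rt=np.array([[np.cos(a),np.sin(a)],[-np.sin(a),np.cos(a)]])
print("cap in tray",Rt@(J[:2]-T[:2]))
# view 2: side
E
```

```text
tray px 19707
tray [540.86859603 231.09212337  15.8699267 ] 0.0144808953627944
barpx 17470
cap 270.2441711425781 176.6781768798828 36.51153564453125 3711
cap pos [563.51039447 243.38182241   4.5788438 ] 0.19876718521118164
cap in tray [25.13947775  5.62977778]
```

View pics/w5.png

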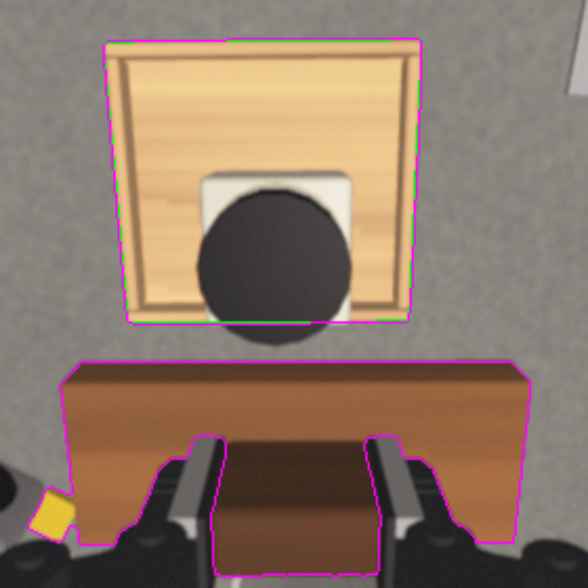

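Run:
```python
from h import *
p=imaging.capture("wrist"); save(p,"w6.png",(150,205,410,325),3)
s,R=state(); z=s["ee_pos"][2]
def tool(uv,h): return R.T@(at_z(p,uv,h)-s["ee_pos"])
for uv in((238/1.4,325/1.4),(548/1.4,324/1.4),(248/1.4,432/1.4),(543/1.4,432/1.4)):
    print(np.round(tool(uv,z-22.8+22),1))
print("bottom face edge");
for uv in((252/1.4,311/1.4),(537/1.4,311/1.4)): print(np.round(tool(uv,z-22.8+2),1))
print("block top")
for uv in((337/1.4,453/1.4),(449/1.4,453/1.4),(340/1.4,410/1.4)): print(np.round(tool(uv,z-22.8+54),1))
p=imaging.capture("side"); e=proj(p,[538,228,26]); save(p,"s6.png",(int(e[0])-70,int(e[1])-50,int(e[0])+70,int(e[1])+50),5); print(e)
```

```text
[  0.8 -53.6 -21.4]
[  0.8  53.8 -21.9]
[  0.8 -54.4  21.7]
[ 0.8 56.6 21.5]
bottom face edge
[ 20.8 -55.  -19.5]
[ 20.8  56.4 -19.6]
block top
[-31.2 -16.5   6.8]
[-31.2  16.8   6.7]
[-31.2 -15.1  -7.8]
[269.10286802 181.12885596]
```

View pics/w6.png

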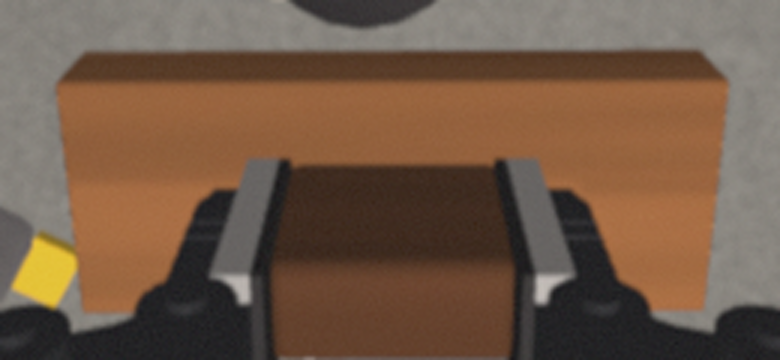

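View pics/s6.png

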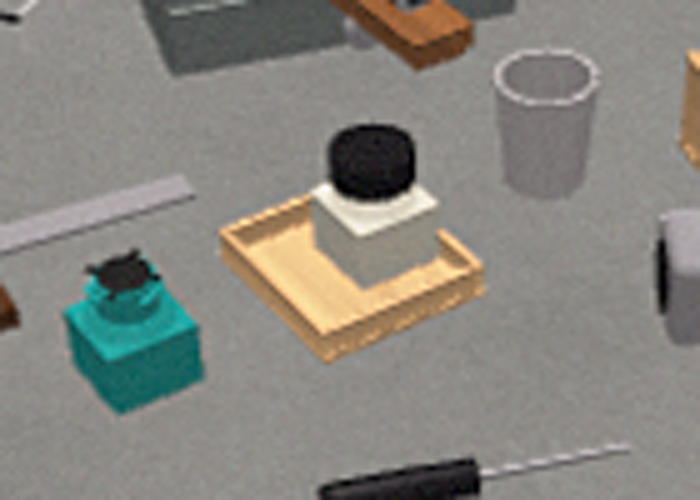

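Run:
```python
from h import *
plan([509.6,222.2,100],105.87)
```

```text
t 9.3667 pos [586.6 258.3 191.3] tilt 0.01 jaw yaw 105.4 j [ 0.415  0.544  0.353  1.38  -0.     0.146] F [ 0.4 -0.1 -1.6] open 0.39
world d [-77.  -36.1 -91.3] tool mm [ 91.3 -14.3 -83.8] tool frac [ 0.6087 -0.0956 -0.5589]
world yaw change 0.47 -> tool x turn deg -0.47 frac -0.0052
```

```bash
python3 -m pendant '[[1,[0,-0.02,-0.14],[-0.005,0,0]],[1,[0,-0.025,-0.14],[0,0,0]],[1,[0,-0.025,-0.14],[0,0,0]],[1,[0,-0.025,-0.139],[0,0,0]],[1,[0,0,0],[0,0,0]],[1,[0.2,0,0],[0,0,0]],[1,[0.2,0,0],[0,0,0]],[1,[0.2,0,0],[0,0,0]]]'
python3 -m pendant '[[1,[0.1,0,0],[0,0,0]],[1,[0.1,0,0],[0,0,0]],[1,[0,0,0],[0,0,0]],[1,[0,0,0],[0,0,0]]]'
python3 - <<'E'
from h import *
plan([509.6,222.2,65],105.87)
p=imaging.capture("wrist"); save(p,"w7.png",scale=1.4)
E
```

```text
t: 10.03
ee_pos: [510.9, 222.4, 101.7]
orientation: [0.702, -0.097, 0.699, 0.098]
wrist_force: [-0.4, -0.3, -2.3]
opening: 0.387
t: 10.37
ee_pos: [509.6, 221.8, 70.9]
orientation: [0.7, -0.098, 0.701, 0.098]
wrist_force: [0.4, -0.6, -1.9]
opening: 0.387
t 10.3667 pos [509.6 221.8  70.9] tilt 0.09 jaw yaw 105.89 j [ 0.411  0.469 -0.103  1.001 -0.     0.133] F [ 0.4 -0.6 -1.9] open 0.387
world d [ 0.   0.4 -5.9] tool mm [5.9 0.4 0.1] tool frac [0.0395 0.0026 0.001 ]
world yaw change -0.02 -> tool x turn deg 0.02 frac 0.0002
```

View pics/w7.png

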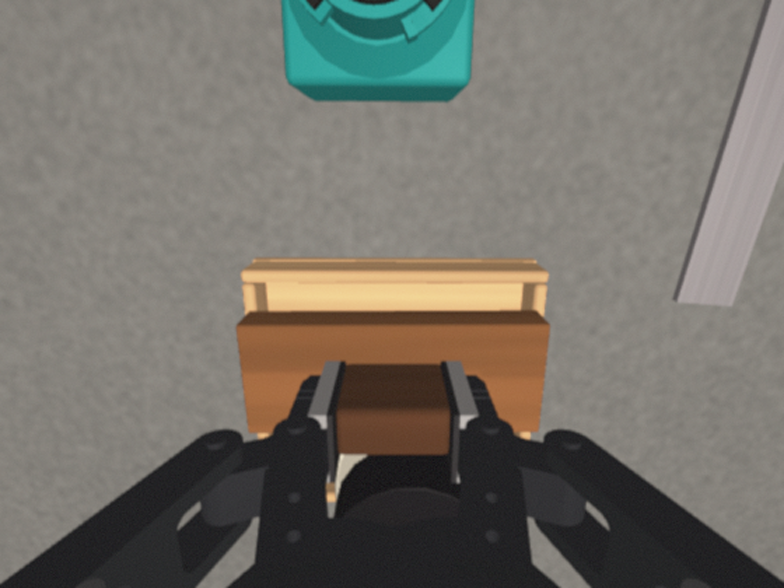

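Run:
```python
from h import *
p=imaging.capture("wrist"); save(p,"w8.png",(160,175,400,240),3)
s,R=state()
im=p["pixels"].astype(int)
for col in(200,230,280,330,360): print(col,[int(v) for v in im[182:226,col,0]-0])
```

```text
200 [145, 166, 175, 154, 146, 148, 145, 142, 161, 196, 221, 229, 234, 234, 233, 230, 228, 231, 235, 236, 237, 238, 238, 239, 239, 239, 240, 241, 240, 239, 237, 235, 234, 233, 232, 231, 230, 231, 230, 216, 159, 100, 84, 85]
230 [153, 185, 194, 162, 146, 147, 146, 142, 159, 192, 219, 229, 233, 233, 232, 229, 227, 230, 236, 238, 238, 238, 239, 239, 240, 240, 241, 241, 241, 240, 238, 237, 235, 234, 233, 232, 231, 233, 232, 212, 141, 90, 86, 84]
280 [149, 169, 177, 153, 145, 145, 142, 138, 152, 183, 214, 225, 231, 231, 230, 228, 224, 221, 228, 237, 239, 239, 239, 239, 240, 240, 241, 241, 241, 240, 239, 238, 237, 236, 234, 233, 233, 234, 233, 214, 138, 88, 84, 85]
330 [146, 172, 187, 166, 146, 141, 139, 137, 148, 178, 209, 223, 229, 230, 230, 226, 220, 217, 229, 238, 239, 239, 239, 239, 239, 240, 240, 241, 241, 240, 240, 239, 237, 236, 235, 233, 233, 234, 234, 209, 124, 81, 83, 87]
360 [143, 156, 171, 160, 144, 141, 139, 135, 145, 173, 204, 220, 227, 228, 227, 225, 218, 217, 229, 238, 239, 239, 239, 238, 238, 239, 240, 240, 240, 240, 239, 239, 238, 236, 235, 233, 234, 233, 227, 184, 113, 85, 86, 88]
```

View pics/w8.png

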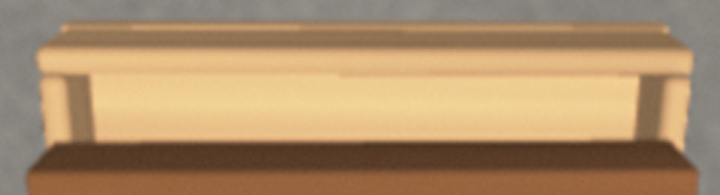

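Run:
```python
from h import *
p=imaging.capture("wrist")
s,R=state()
t=lambda u,v,h: np.round(R.T@(at_z(p,(u,v),h)-s["ee_pos"]),1)
print("outer",t(280,191,26),t(173,191,26),t(391,191.3,26)); print("inner",t(280,199,26))
zb=s["ee_pos"][2]-22.8
print("bar top edge",t(280,231.5,zb+22),t(160+27/3,175+170/3,zb+22),t(160+698/3,175+170/3,zb+22), "bottom edge",t(280,222,zb+1))
plan([509.6,222.2,29],105.6)
```

```text
outer [ 46.9  -0.3 -30.8] [ 46.8 -66.1 -30.7] [ 46.9  67.9 -30.7]
inner [ 46.9  -0.3 -25.7]
bar top edge [  0.7  -0.2 -22.1] [  0.7 -53.9 -21.9] [  0.8  54.3 -22.1] bottom edge [ 21.7  -0.2 -19.5]
t 10.5167 pos [511.2 222.5  73. ] tilt 0.18 jaw yaw 105.89 j [ 0.41   0.466 -0.101  1.001 -0.     0.133] F [-0.6 -0.8 -1.9] open 0.386
world d [ -1.6  -0.3 -44. ] tool mm [44.   0.2 -1.7] tool frac [ 0.2931  0.001  -0.0116]
world yaw change -0.29 -> tool x turn deg 0.29 frac 0.0033
```

```bash
python3 -m pendant '[[1,[0.06,0.003,-0.007],[0,0,0]],[1,[0.06,0,0],[0,0,0]],[1,[0.04,0,0],[0,0,0]],[1,[0.04,0,0],[0,0,0]],[1,[0.03,0,0],[0,0,0]],[1,[0.02,0,0],[0,0,0]],[1,[0.02,0,0],[0,0,0]],[1,[0,0,0],[0,0,0]]]'
python3 -m pendant '[[1,[0.0,0,0],[0,0,0]],[1,[0,0,0],[0,0,0]]]'
```

```text
t: 11.18
ee_pos: [508.3, 221.9, 30.1]
orientation: [0.7, -0.098, 0.701, 0.098]
wrist_force: [-0.6, -0.6, -1.8]
opening: 0.389
t: 11.35
ee_pos: [509.0, 222.1, 31.1]
orientation: [0.7, -0.098, 0.7, 0.098]
wrist_force: [-0.3, 0.5, -1.1]
opening: 0.389
```

```bash
python3 -m pendant '[[1,[0.01,0,0],[0,0,0]],[1,[0.007,0,0],[0,0,0]],[1,[0,0,0],[0,0,0]],[1,[0,0,0],[0,0,0]]]'
python3 - <<'E'
from h import *
plan([509.6,222.2,65],105.87)
p=imaging.capture("wrist"); save(p,"w9.png",scale=1.4)
E
```

```text
t: 11.68
ee_pos: [509.0, 222.1, 28.5]
orientation: [0.701, -0.098, 0.7, 0.098]
wrist_force: [0.6, 0.7, -0.5]
opening: 0.392
t 11.6833 pos [509.  222.1  28.5] tilt 0.03 jaw yaw 105.9 j [ 0.412  0.515 -0.154  0.901 -0.     0.134] F [ 0.6  0.7 -0.5] open 0.392
world d [ 0.6  0.1 36.5] tool mm [-36.5  -0.1   0.7] tool frac [-0.2431 -0.0007  0.0044]
world yaw change -0.03 -> tool x turn deg 0.03 frac 0.0003
```

View pics/w9.png

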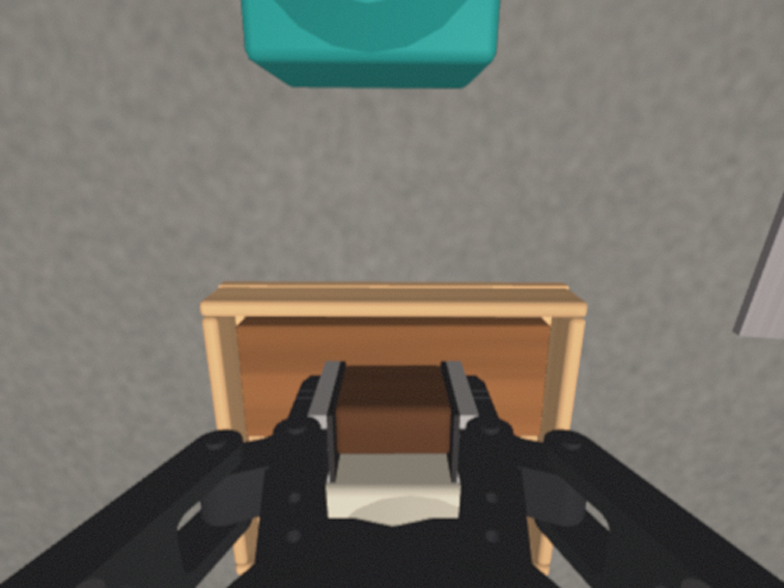

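```bash
python3 -m pendant '[[1,[0.005,0,0],[0,0,0]],[1,[0,0,0],[0,0,0]],[-1,[0,0,0],[0,0,0]],[-1,[0,0,0],[0,0,0]],[-1,[0,0,0],[0,0,0]],[-1,[0,0,0],[0,0,0]],[-1,[0,0,0],[0,0,0]],[-1,[0,0,0],[0,0,0]]]'
python3 -m pendant '[[-1,[0,0,0],[0,0,0]],[-1,[-0.1,0,0],[0,0,0]],[-1,[-0.2,0,0],[0,0,0]],[-1,[-0.2,0,0],[0,0,0]],[-1,[-0.2,0,0],[0,0,0]],[-1,[-0.2,0,0],[0,0,0]],[-1,[0,0,0.1],[0,0,0]],[-1,[0,0,0.2],[0,0,0]]]'
python3 -m pendant '[[-1,[0,0,0.2],[0,0,0]],[-1,[0,0,0.1],[0,0,0]],[-1,[0,0,0],[0,0,0]],[-1,[0,0,0],[0,0,0]]]'
python3 - <<'E'
from m import *
plan([563.5,243,120],105.87)
p=imaging.capture("wrist"); save(p,"w10.png",scale=1.4)
E
```

```text
t: 12.4
ee_pos: [508.7, 222.0, 27.5]
orientation: [0.7, -0.098, 0.7, 0.098]
wrist_force: [-0.7, -0.3, 0.7]
opening: 0.999
t: 13.07
ee_pos: [551.7, 234.6, 166.3]
orientation: [0.702, -0.098, 0.699, 0.098]
wrist_force: [-0.1, -0.0, -0.3]
opening: 0.999
t: 13.4
ee_pos: [595.2, 246.6, 161.7]
orientation: [0.7, -0.098, 0.701, 0.098]
wrist_force: [0.1, -0.5, -0.3]
opening: 1.001
t 13.4 pos [595.2 246.6 161.7] tilt 0.09 jaw yaw 105.89 j [0.393 0.565 0.31  1.318 0.    0.115] F [ 0.1 -0.5 -0.3] open 1.001
world d [-31.7  -3.6 -41.7] tool mm [ 41.7   5.3 -31.4] tool frac [ 0.2782  0.035  -0.2094]
world yaw change -0.02 -> tool x turn deg 0.02 frac 0.0002
```

View pics/w10.png

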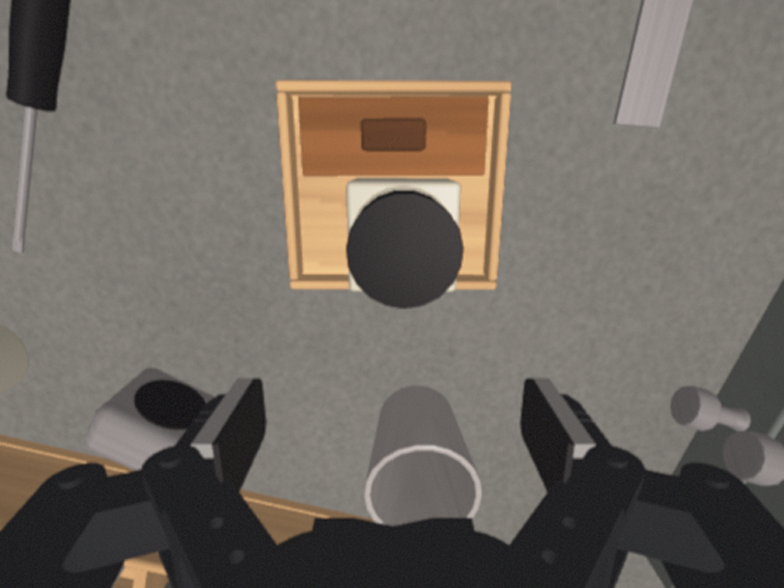

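Run:
```python
from m import *
p=imaging.capture("wrist"); im=p["pixels"].astype(int)
m=hullmask(seg(p,(int(320/1.4),int(240/1.4)),25))
o=p["pixels"].copy()
blk=(im.max(2)<95).astype(np.uint8); _,L=cv2.connectedComponents(blk); e=(int(405/1.4),int(248/1.4)); q=(L==L[e[1],e[0]]).astype(np.uint8)
c,_=cv2.findContours(q,0,2); c=max(c,key=cv2.contourArea); el=cv2.fitEllipse(c); print("cap el",el)
T,f=fit([(p,m.astype(np.float32))],TRAY,[540,230,15.8]); print("tray",T,f,m.sum())
J,f=fit([(p,q.astype(np.float32))],[cyl(0,0,68,92,29)],[560,240,0]); print("cap pos",J,f)
for mm,col in((sil(p,TRAY,T[0],T[1],np.radians(T[2]))>.5,(0,255,0)),(m,(255,0,255)),(q,(255,0,0)),(sil(p,[cyl(0,0,68,92,29)],J[0],J[1],0)>.5,(0,255,255))):
    c,_=cv2.findContours(mm.astype(np.uint8),0,2); cv2.drawContours(o,c,-1,col,1)
cv2.imwrite("pics/w11.png",cv2.resize(o[40:230,180:380,::-1],None,fx=3,fy=3))
a=np.radians(T[2]);Rt=np.array([[np.cos(a),np.sin(a)],[-np.sin(a),np.cos(a)]])
print("cap in tray",Rt@(J[:2]-T[:2]))
# bar block top corners (px from picture) at z=60
B=np.array([(at_z(p,(u/1.4,v/1.4),60))[:2] for u,v in((361,119),(425,119),(426,151),(362,151))])
print("bar block in tray", np.round([Rt@(b-T[:2]) for b in B],1),np.round(Rt@(B.mean(0)-T[:2]),1))
B=np.array([(at_z(p,(u/1.4,v/1.4),28))[:2] for u,v in((300,97),(489,97),(485,176),(302,176))])
print("bar top in tray", np.round([Rt@(b-T[:2]) for b in B],1))
plan([J[0],J[1],130])
```

```text
cap el ((288.3671875, 178.93397521972656), (80.68814086914062, 83.02376556396484), 1.4475277662277222)
tray [540.77688671 231.13363382  15.9990168 ] 0.009889191016554832 24073
cap pos [562.83012911 243.05674432  -0.84979584] 0.05629877373576164
cap in tray [24.48529947  5.38295217]
bar block in tray [[-39.6 -16.4]
 [-39.6  16.5]
 [-24.   17.4]
 [-24.  -16.2]] [-31.8   0.3]
bar top in tray [[-53.8 -53.2]
 [-53.7  55.1]
 [-10.   55.5]
 [-10.1 -54.8]]
t 13.5 pos [594.2 246.3 162.2] tilt 0.1 jaw yaw 105.9 j [0.393 0.563 0.308 1.318 0.    0.115] F [-0.1 -0.1 -0. ] open 0.996
world d [-31.4  -3.3 -32.2] tool mm [ 32.2   5.4 -31. ] tool frac [ 0.2148  0.0363 -0.2067]
```

View pics/w11.png

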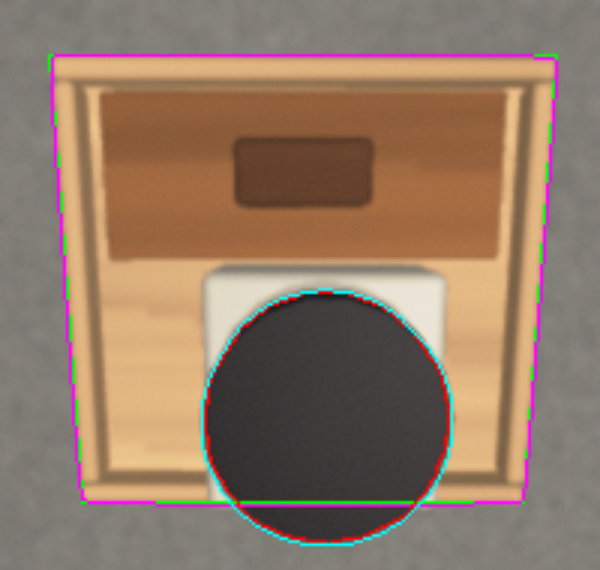

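```bash
python3 -m pendant '[[-1,[0,0.018,-0.1],[0,0,0]],[-1,[0,0.018,-0.107],[0,0,0]],[-1,[0.1,0,0],[0,0,0]],[-1,[0.2,0,0],[0,0,0]],[-1,[0.1,0,0],[0,0,0]],[-1,[0,0,0],[0,0,0]],[-1,[0,0,0],[0,0,0]],[-1,[0,0,0],[0,0,0]]]'
python3 - <<'E'
from h import *
plan([562.8,243.1,58],106)
p=imaging.capture("wrist"); save(p,"w12.png",scale=1.4)
E
```

```text
t: 14.17
ee_pos: [564.2, 243.6, 104.1]
orientation: [0.701, -0.098, 0.7, 0.098]
wrist_force: [-0.1, -0.7, 0.8]
opening: 1.001
t 14.1667 pos [564.2 243.6 104.1] tilt 0.1 jaw yaw 105.91 j [0.408 0.541 0.115 1.143 0.    0.13 ] F [-0.1 -0.7  0.8] open 1.001
world d [ -1.4  -0.5 -46.1] tool mm [46.1 -0.1 -1.6] tool frac [ 0.3073 -0.0007 -0.0105]
world yaw change 0.09 -> tool x turn deg -0.09 frac -0.001
```

View pics/w12.png

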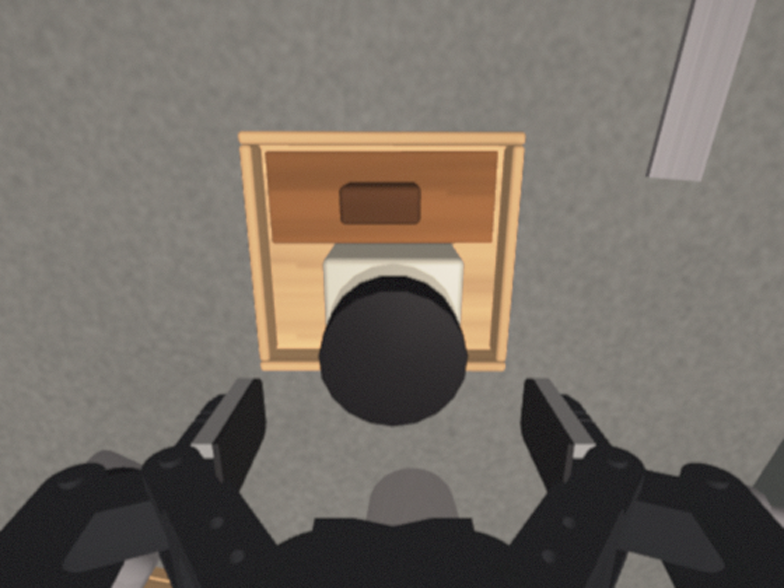

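```bash
python3 -m pendant '[[-1,[0.08,0,-0.005],[0,0,0]],[-1,[0.1,0,0],[0,0,0]],[-1,[0.07,0,0],[0,0,0]],[-1,[0.057,0,0],[0,0,0]],[-1,[0,0,0],[0,0,0]],[-1,[0,0,0],[0,0,0]],[-1,[0,0,0],[0,0,0]]]'
python3 - <<'E'
from h import *
plan([562.8,243.1,58],106)
p=imaging.capture("wrist"); save(p,"w13.png",scale=1.4)
e=None
p=imaging.capture("side"); e=proj(p,[563,243,80]).astype(int); save(p,"s13.png",(e[0]-60,e[1]-60,e[0]+60,e[1]+60),5)
E
```

```text
t: 14.8
ee_pos: [563.8, 243.4, 57.3]
orientation: [0.701, -0.098, 0.7, 0.098]
wrist_force: [-0.6, 0.1, -0.5]
opening: 1.003
t 14.8 pos [563.8 243.4  57.3] tilt 0.07 jaw yaw 105.9 j [0.408 0.583 0.055 1.041 0.    0.13 ] F [-0.6  0.1 -0.5] open 1.003
world d [-1.  -0.3  0.7] tool mm [-0.7 -0.  -1. ] tool frac [-0.0049 -0.     -0.0068]
world yaw change 0.1 -> tool x turn deg -0.1 frac -0.0011
```

View pics/w13.png

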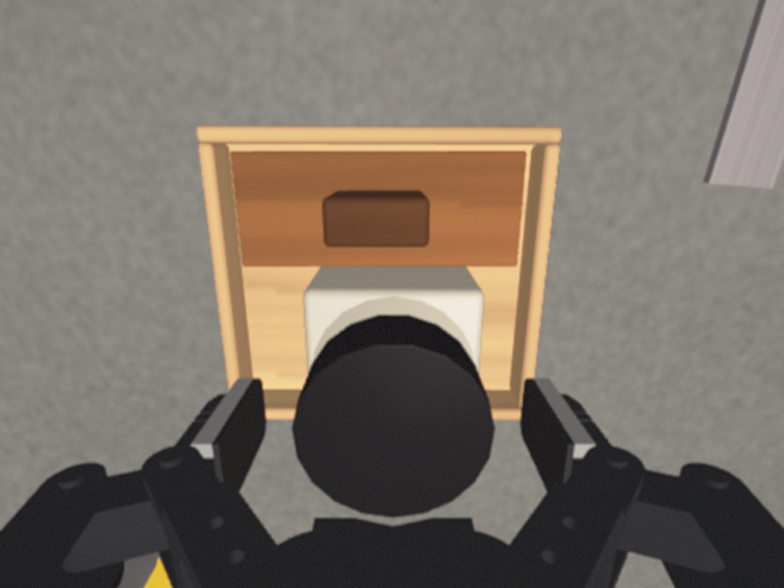

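View pics/s13.png

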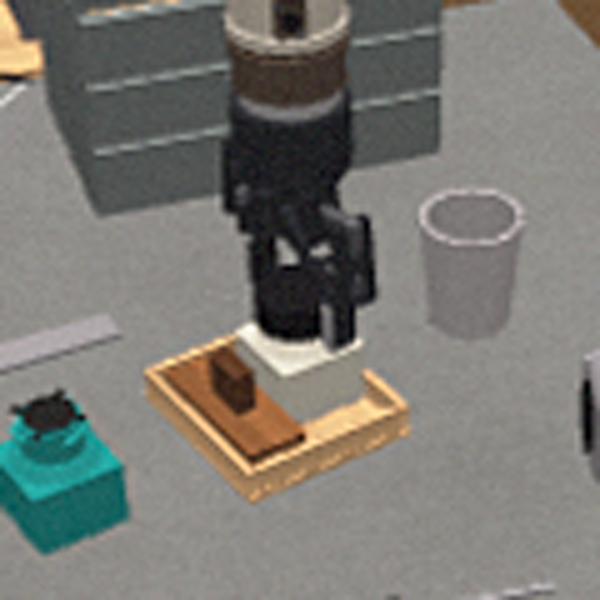

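```bash
python3 - <<'E'
from h import *
p=imaging.capture("wrist")
s,R=state()
print(np.round(R.T@(at_z(p,(393.5/1.4,430/1.4),92)-s["ee_pos"]),1))
E
python3 -m pendant '[[1,[0,0,0],[0,0,0]],[1,[0,0,0],[0,0,0]],[1,[0,0,0],[0,0,0]],[1,[0,0,0],[0,0,0]],[1,[0,0,0],[0,0,0]],[1,[0,0,0],[0,0,0]]]'
```

```text
[-34.6   0.4  -3.2]
t: 15.45
ee_pos: [563.7, 243.4, 57.4]
orientation: [0.701, -0.098, 0.7, 0.098]
wrist_force: [-0.6, -1.0, 5.2]
opening: 0.671
```

```bash
python3 -m pendant '[[-1,[0,0,0],[0,0,0]],[-1,[0,0,0],[0,0,0]],[-1,[0,0,0],[0,0,0]],[-1,[0,0,-0.012],[0,0,0]],[-1,[0,0,0],[0,0,0]],[-1,[0,0,0],[0,0,0]]]'
python3 - <<'E'
from h import *
p=imaging.capture("wrist"); im=p["pixels"][:,:,:].astype(float).mean(2)
import numpy as np
o=p["pixels"][215:385,190:370,::-1].astype(float)*3; cv2.imwrite("pics/w14.png",cv2.resize(np.clip(o,0,255).astype(np.uint8),None,fx=3.3,fy=3.3,interpolation=cv2.INTER_CUBIC))
plan([562.8,243.1,58],106)
E
```

```text
t: 15.95
ee_pos: [561.2, 242.6, 56.3]
orientation: [0.7, -0.098, 0.701, 0.098]
wrist_force: [-0.1, 0.8, -0.9]
opening: 0.998
t 16.0 pos [561.3 242.6  56.4] tilt 0.02 jaw yaw 105.9 j [ 0.408  0.58   0.047  1.038 -0.     0.13 ] F [ 2.1 -0.  -1. ] open 1.001
world d [1.5 0.5 1.6] tool mm [-1.6  0.1  1.5] tool frac [-0.0109  0.0006  0.0103]
world yaw change 0.1 -> tool x turn deg -0.1 frac -0.0011
```

View pics/w14.png

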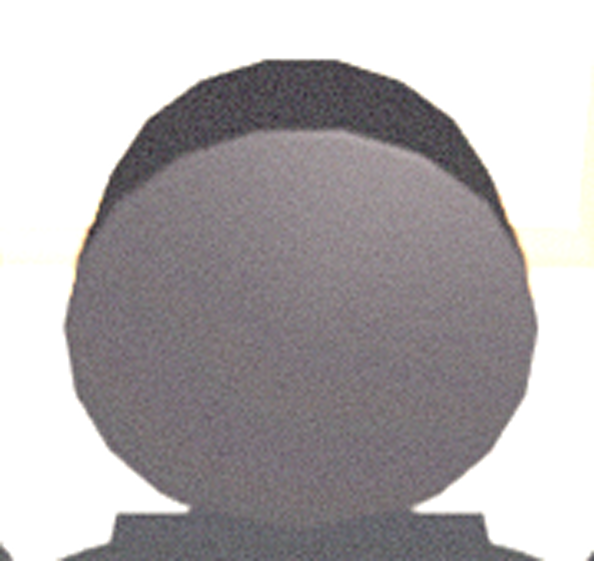

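Run:
```python
from h import *
p=imaging.capture("wrist")
s,R=state()
for u,v in ((302,128),(302,527),(66,327),(538,327)):
    print(np.round(R.T@(at_z(p,(190+u/3.3,215+v/3.3),92)-s["ee_pos"]),1))
print(s["ee_pos"])
```

```text
[-35.5   0.5 -27.1]
[-35.5   0.6  29.1]
[-35.5 -27.8  -1. ]
[-35.5  28.8  -1.1]
[561.42709952 242.64142517  56.4565399 ]
```

```bash
python3 -m pendant '[[-1,[-0.01,0,0.003],[0,0,0]],[1,[0,0,0],[0,0,0]],[1,[0,0,0],[0,0,0]],[1,[0,0,0],[0,0,0]],[1,[0,0,0],[0,0,0]],[1,[0,0,0],[0,0,0]],[1,[0,0,0],[0,0,0]]]'
python3 - <<'E'
from h import *
p=imaging.capture("wrist"); save(p,"w15.png",scale=1.4)
plan([562.8,243.1,58],106)
print(state()[0]["ft_torque"])
E
```

```text
t: 16.63
ee_pos: [562.2, 243.0, 58.7]
orientation: [0.701, -0.098, 0.7, 0.098]
wrist_force: [-1.2, -0.4, 5.3]
opening: 0.67
t 16.6833 pos [562.2 243.   58.7] tilt 0.06 jaw yaw 105.9 j [0.408 0.579 0.051 1.042 0.    0.13 ] F [-1.9  0.   4.8] open 0.671
world d [ 0.6  0.1 -0.7] tool mm [ 0.7 -0.1  0.6] tool frac [ 0.0049 -0.0004  0.0041]
world yaw change 0.1 -> tool x turn deg -0.1 frac -0.0011
[-0.01470707  0.2122382  -0.02823459]
```

View pics/w15.png

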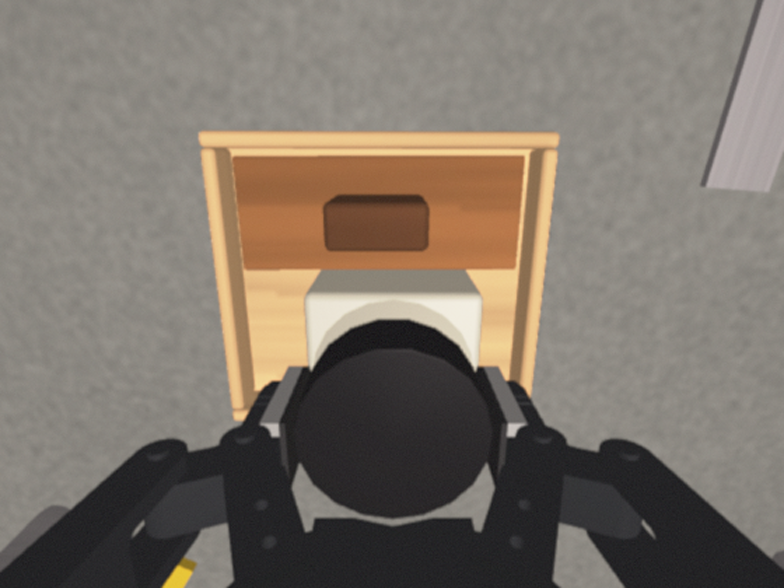

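```bash
python3 -m pendant '[[1,[0,0,0],[-0.03,0,0]],[1,[0,0,0],[-0.04,0,0]],[1,[0,0,0],[-0.04,0,0]],[1,[0,0,0],[-0.04,0,0]],[1,[-0.0013,0,0],[-0.04,0,0]],[1,[-0.0013,0,0],[-0.04,0,0]]]'
python3 - <<'E'
from h import *
p=imaging.capture("wrist"); save(p,"w16.png",scale=1.4)
plan([562.2,243.,58],106)
print(state()[0]["ft_torque"])
E
```

```text
t: 17.18
ee_pos: [560.7, 240.7, 58.4]
orientation: [0.67, -0.223, 0.673, 0.221]
wrist_force: [-4.1, -4.4, 5.6]
opening: 0.668
t 17.2333 pos [560.7 240.7  58.4] tilt 0.24 jaw yaw 126.72 j [ 0.407  0.578  0.05   1.046 -0.002 -0.234] F [-4.1 -4.4  5.2] open 0.668
world d [ 1.5  2.3 -0.4] tool mm [0.4 1.  2.5] tool frac [0.0027 0.0064 0.0169]
world yaw change -20.72 -> tool x turn deg 20.72 frac 0.2302
[-0.87773868  0.72319836 -0.76036801]
```

View pics/w16.png

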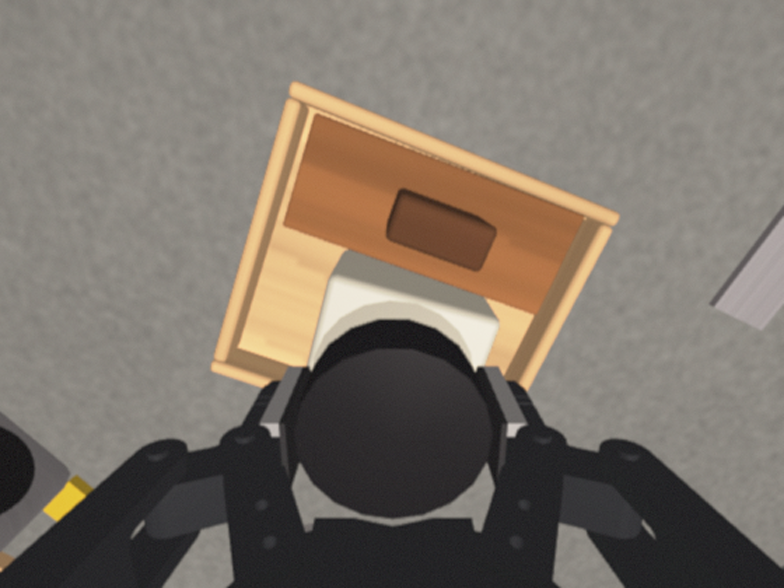

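```bash
python3 -m pendant '[[1,[-0.0016,0,0],[-0.044,0,0]],[1,[-0.0016,0,0],[-0.044,0,0]],[1,[-0.0016,0,0],[-0.044,0,0]],[1,[-0.0016,0,0],[-0.044,0,0]],[1,[-0.0016,0,0],[-0.044,0,0]],[1,[-0.0016,0,0],[-0.044,0,0]],[1,[0,0,0],[0,0,0]]]'
python3 - <<'E'
from h import *
p=imaging.capture("wrist"); save(p,"w17.png",scale=1.4)
plan([562.2,243.,58],106)
print(state()[0]["ft_torque"])
E
```

```text
t: 17.82
ee_pos: [560.7, 240.5, 59.3]
orientation: [0.61, -0.356, 0.613, 0.354]
wrist_force: [-3.0, -4.4, 5.0]
opening: 0.67
t 17.8667 pos [560.7 240.5  59.3] tilt 0.27 jaw yaw 150.21 j [ 0.406  0.578  0.051  1.048 -0.002 -0.644] F [-2.3 -5.3  4.1] open 0.666
world d [ 1.5  2.5 -1.3] tool mm [ 1.3 -0.1  2.9] tool frac [ 0.0086 -0.0003  0.0193]
world yaw change -44.21 -> tool x turn deg 44.21 frac 0.4912
[-0.91443079  0.50696356 -0.65265033]
```

View pics/w17.png

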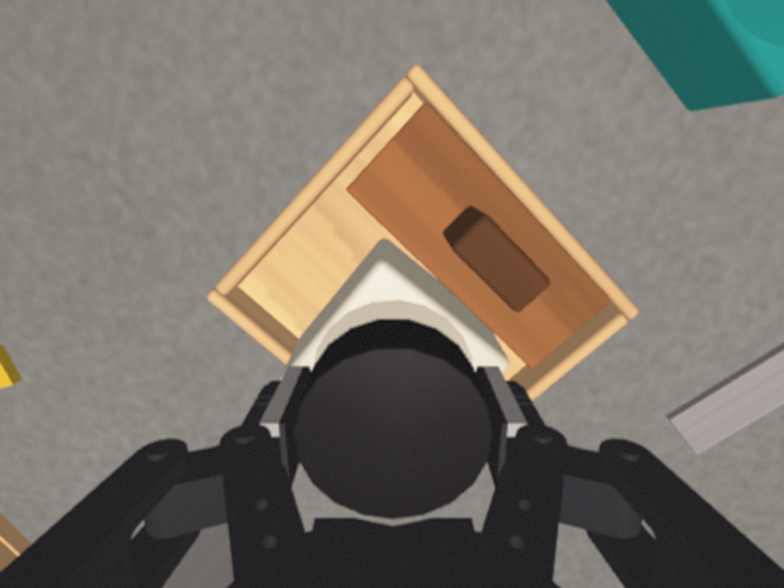

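```bash
python3 -m pendant '[[1,[-0.0016,0,0],[-0.044,0,0]],[1,[-0.0016,0,0],[-0.044,0,0]],[1,[-0.0016,0,0],[-0.044,0,0]],[1,[-0.001,0,0],[-0.044,0,0]],[1,[0,0,0],[0,0,0]]]'
python3 - <<'E'
from h import *
plan([562.2,243.,58],106)
print(state()[0]["ft_torque"])
E
python3 -m pendant '[[1,[0,0,0],[-0.044,0,0]],[1,[0,0,0],[-0.044,0,0]],[1,[0,0,0],[-0.044,0,0]],[1,[0,0,0],[0,0,0]]]'
python3 - <<'E'
from h import *
p=imaging.capture("wrist"); save(p,"w18.png",scale=1.4)
plan([562.2,243.,58],106)
print(state()[0]["ft_torque"])
E
```

```text
t: 18.28
ee_pos: [560.7, 240.5, 59.9]
orientation: [0.555, -0.437, 0.558, 0.436]
wrist_force: [-2.0, -5.0, 2.0]
opening: 0.668
t 18.2833 pos [560.7 240.5  59.9] tilt 0.28 jaw yaw 166.14 j [ 0.406  0.577  0.052  1.05  -0.003 -0.922] F [-2. -5.  2.] open 0.668
world d [ 1.5  2.5 -1.9] tool mm [ 1.9 -0.8  2.8] tool frac [ 0.0126 -0.0054  0.0188]
world yaw change -60.14 -> tool x turn deg 60.14 frac 0.6682
[-0.86288369  0.42122051 -0.66093832]
t: 18.62
ee_pos: [560.8, 240.4, 59.9]
orientation: [0.507, -0.492, 0.51, 0.491]
wrist_force: [-1.2, -4.6, 2.9]
opening: 0.668
t 18.6667 pos [560.8 240.4  59.9] tilt 0.28 jaw yaw 177.92 j [ 0.406  0.577  0.052  1.05  -0.003 -1.128] F [-2.7 -4.6  2.8] open 0.669
world d [ 1.4  2.6 -1.9] tool mm [ 1.9 -1.3  2.6] tool frac [ 0.0125 -0.0087  0.0174]
world yaw change -71.92 -> tool x turn deg 71.92 frac 0.7991
[-0.88046538  0.34033538 -0.64651907]
```

View pics/w18.png

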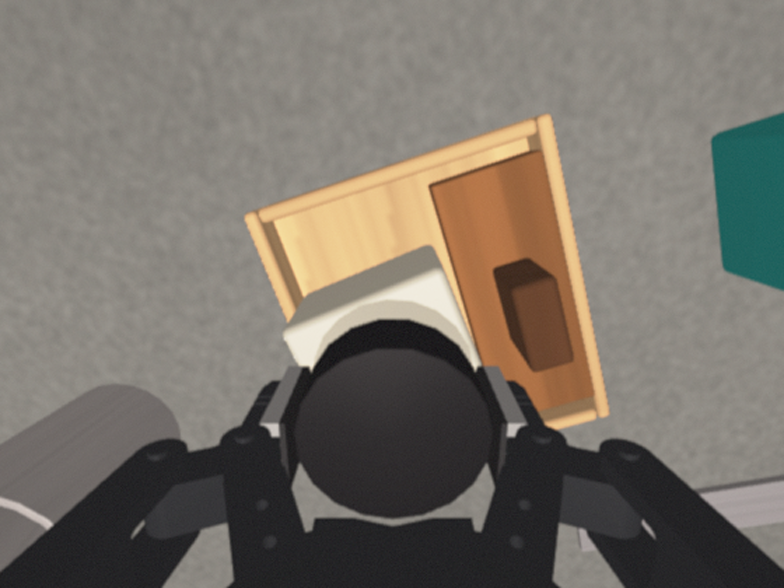

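Run:
```python
import cv2,numpy as np
ims=[cv2.imread(f"pics/w{i}.png").astype(float)[310:525,280:505] for i in(15,16,17,18)]
row=[np.clip(i*3,0,255).astype(np.uint8) for i in ims]
g=np.vstack([np.hstack(row[:2]),np.hstack(row[2:])]); cv2.imwrite("pics/cmp.png",cv2.resize(g,None,fx=1.39,fy=1.39))
```

```text
(no output)
```

View pics/cmp.png

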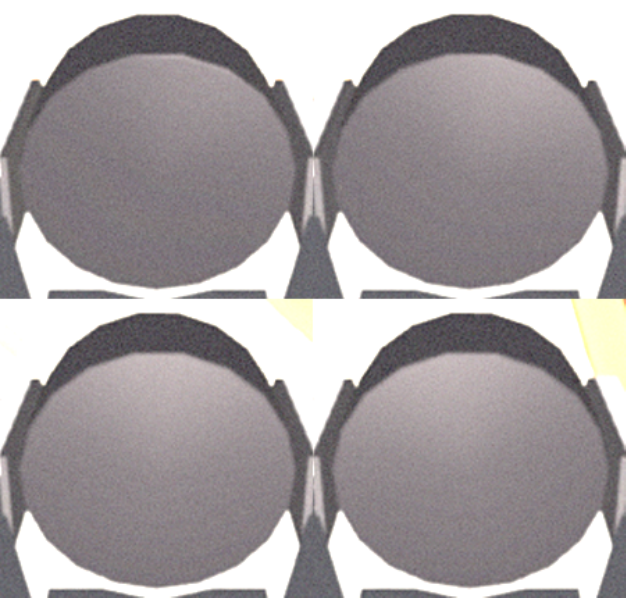

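```bash
python3 -m pendant '[[1,[0,0,0],[-0.04,0,0]],[1,[0,0,0],[-0.02,0,0]],[1,[0,0,0],[0,0,0]],[1,[0,0,0],[0,0,0]]]'
python3 - <<'E'
from h import *
plan([562.2,243.,58],106)
print(state()[0]["ft_torque"])
E
python3 -m pendant '[[1,[-0.01,0,0],[0,0,0]],[1,[-0.01,0,0],[0,0,0]],[1,[-0.01,0,0],[0,0,0]],[1,[0,0,0],[0,0,0]],[1,[0,0,0],[0,0,0]]]'
python3 - <<'E'
from h import *
p=imaging.capture("wrist"); save(p,"w19.png",scale=1.4)
plan([562.2,243.,58],106)
print(state()[0]["ft_torque"])
E
```

```text
t: 19.0
ee_pos: [560.8, 240.4, 59.9]
orientation: [-0.484, 0.514, -0.487, -0.514]
wrist_force: [-1.6, -4.8, 2.4]
opening: 0.667
t 19.0 pos [560.8 240.4  59.9] tilt 0.29 jaw yaw -176.71 j [ 0.406  0.577  0.052  1.05  -0.003 -1.222] F [-1.6 -4.8  2.4] open 0.667
world d [ 1.4  2.6 -1.9] tool mm [ 1.9 -1.6  2.5] tool frac [ 0.0125 -0.0105  0.0168]
world yaw change -77.29 -> tool x turn deg 77.29 frac 0.8588
[-0.88290594  0.39362926 -0.73419357]
t: 19.42
ee_pos: [561.2, 242.0, 64.6]
orientation: [0.484, -0.515, 0.485, 0.515]
wrist_force: [-1.8, -4.1, 0.9]
opening: 0.666
t 19.4667 pos [561.3 242.2  64.7] tilt 0.11 jaw yaw -176.52 j [ 4.080e-01  5.730e-01  5.800e-02  1.058e+00 -1.000e-03 -1.224e+00] F [-2.8 -3.6  0.2] open 0.673
world d [ 0.9  0.8 -6.7] tool mm [ 6.7 -1.   0.8] tool frac [ 0.0447 -0.0064  0.005 ]
world yaw change -77.48 -> tool x turn deg 77.48 frac 0.8609
[-0.80968953  0.39657171 -0.07731985]
```

View pics/w19.png

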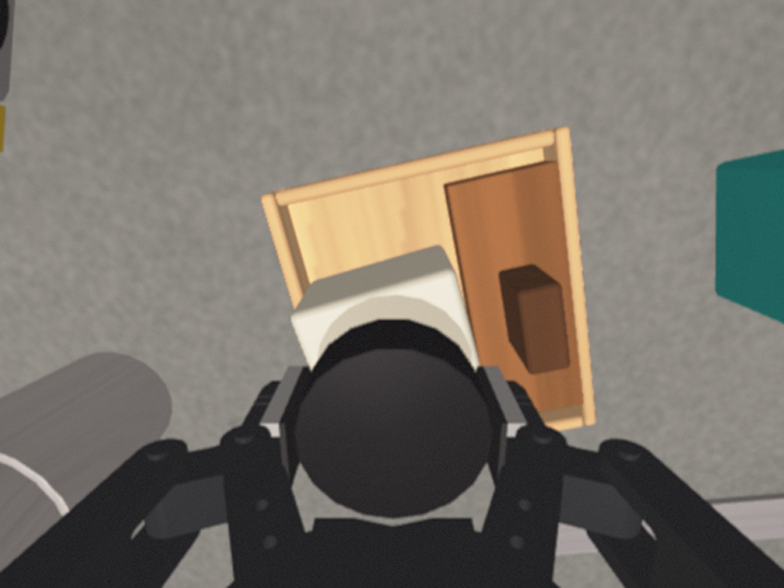

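```bash
python3 -m pendant '[[1,[-0.02,0,0],[0,0,0]],[1,[-0.03,0,0],[0,0,0]],[1,[-0.04,0,0],[0,0,0]],[1,[-0.04,0,0],[0,0,0]],[1,[-0.04,0,0],[0,0,0]],[1,[-0.03,0,0],[0,0,0]],[1,[0,0,0],[0,0,0]],[1,[0,0,0],[0,0,0]]]'
python3 - <<'E'
from h import *
p=imaging.capture("wrist"); save(p,"w20.png",scale=1.4)
plan([562.2,243.,58],106)
print(state()[0]["ft_torque"])
p=imaging.capture("side"); e=proj(p,[563,243,60]).astype(int); save(p,"s20.png",(e[0]-60,e[1]-60,e[0]+60,e[1]+50),5)
E
```

```text
t: 20.13
ee_pos: [562.6, 243.3, 96.2]
orientation: [-0.485, 0.515, -0.484, -0.515]
wrist_force: [0.5, -0.1, -0.1]
opening: 0.667
t 20.1833 pos [562.1 243.   95.7] tilt 0.05 jaw yaw -176.51 j [ 0.408  0.545  0.098  1.123  0.    -1.224] F [ 0.1  0.7 -0.6] open 0.669
world d [  0.1  -0.  -37.7] tool mm [37.7 -0.  -0. ] tool frac [ 2.51e-01 -3.00e-04 -2.00e-04]
world yaw change -77.49 -> tool x turn deg 77.49 frac 0.861
[-0.02784451  0.00589836 -0.01176823]
```

View pics/w20.png

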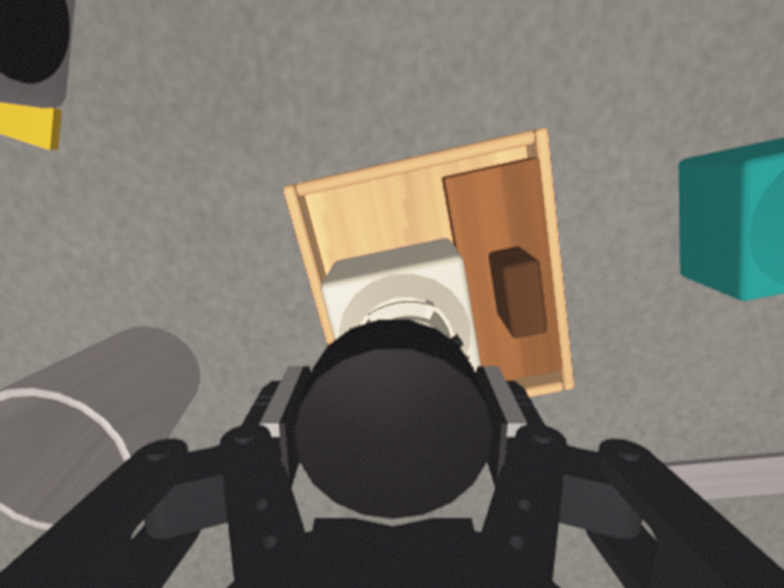

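View pics/s20.png

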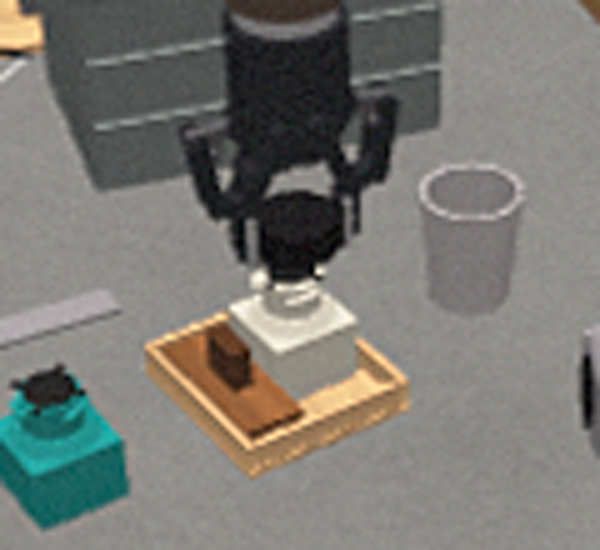

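```bash
python3 -c "
from workcell import sign_off; print(sign_off())"
```

```text
the job is handed in; nothing more can be done
None
```

I laid the chock bar in the gap, unscrewed the cap, and handed the job in at about t = 20 s of the 61 s allowed. No verdict was reported.

- **Bar:** I took the bar farthest to the robot's right and laid it flat on the tray floor. After release I measured it at about x = -32 mm, y = 0 mm in the tray frame. I did not measure it again after the cap came off, but the last wrist and side pictures show it still flat along the wall.
- **Cap:** I turned it 77° counter-clockwise, raising the tool about 1 to 2 mm as the thread rose. The jar gave roughly 5°, so the turn relative to the jar was about 70°. Its outline in the fingers did not change, so I saw no slip.
- **Lift:** I raised the cap about 36 mm straight up, so its centre should be about 33 mm above the mouth. The wrist force and torque are near zero, and the opening of 0.67 means the fingers still hold the cap. The jar stands on the tray floor and the side picture shows clear space under the cap.

**Checks that disagreed:**
- The side camera placed the bar about 4 mm off the close wrist view; I used the wrist view, and the grasp agreed with it.
- The unscrewing torque did not drop at the expected release angle. It fell only when I lifted the first 4.5 mm, where the low force showed the jar was not being lifted.

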